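Strike sample cartridges in the spring impactor and seal them in the transport box

ROBOT

A 6-joint arm with a two-finger parallel gripper is mounted at the origin on the work surface. World frame = base frame: x ahead of the robot, y to its left, z up, the work surface at z = 0. Lengths are in m, angles in rad, forces in N, time in s.
With the tool pointing down it reaches from about 0.275 to 0.825 m from the base axis. Payload 5.2 kg.
Tool frame: the origin (TCP) lies between the finger pads; the fingertips stand 19 mm ahead of it and the grasp point (between the pads) is the TCP; z points along the fingers, y is the line along which they close (so a half turn about z gives the same grasp; the last joint's range is limited). The gripper opens to 93 mm and grips with 3 to 60 N. Pads are 15 mm wide; open, the fingers measure 128 mm over their backs; the gripper's body (75 mm by 188 mm) begins 65 mm behind the grasp point.
Start: joints at [0.914, 0.259, 1.535, -0, 1.348, -0.203], TCP at [0.241, 0.494, 0.238] pointing down, gripper open.
Joint ranges: [-3.14, 3.14], [-0.91, 2.08], [0.19, 2.58], [-1.22, 4.36], [0.22, 2.71], [-3.12, 3.12]. Speed limits (rad/s): [2.57, 2.57, 3.14, 3.14, 3.14, 3.14].

INTERFACE

Orientations are given as a 3x3 rotation matrix whose columns are the frame's x, y, z axes.
In Python, from station import env gives the robot as it stands.
- The arm moves only by the shell command python3 -m creep 'ROWS' [FORCE]. ROWS is JSON, a list that holds one entry, the list of rows, each a list of 7 numbers: the turn, a rotation vector about the tool's x, y, z in rad, then the shift along the tool's x, y, z in cm, then the finger opening in cm, from 0 to 9.3. In form: [[[wx, wy, wz, tx, ty, tz, jaw], ...]]. A call has 1 to 12 rows; each row shifts and turns the commanded pose from where the row before left it, along the tool's axes as they then stand; what a row does not reach is not made up. A row lasts 1/12 s, in which the tool goes at most 41.7 mm and 7.16 degrees, less where a joint would pass 70% of its speed; a pose out of reach is approached as far as the arm can. A call is refused whole if a number of a shift passes 4.17 or a number of a turn 0.125, either way. A call with a gripper value outside its range is refused whole. The fingers move at their own pace and stop on an object; FORCE is the grip in N (left out, the last holds). Time passes only in rows, so rows that do not move let the fingers close. It gives the time, the measured TCP pose, the force, the opening and the grip force at its end, in the units of the state.
- env.get_state(): the state, without advancing time (a new reading comes with each control period).
- env.capture(name): name is "scene" or "top"; returns a dict with "color" (400x640x3 uint8, red, green, blue), "mtx" (3x3 intrinsics, pixels), "R" (3x3) and "t" (3): a world point X has camera coordinates R X + t. Camera axes: x right, y down, z forward; pixel columns grow to the right and rows downward; lengths in m; the calibration is good to about 2 mm. A picture is of the moment at which its call begins. There is no depth.
- env.hand_in(): hands the job in; it is judged then, once.
The state is a dict: "clock": time; "joint_positions": joint angles; "joint_vel": joint speeds; "tau": joint torques, N m; "position": TCP position; "ee_rot": TCP orientation; "force": force on the tool from outside, world axes, zero at the start; "ft_torque": the same for the moment, N m; "width": finger opening in m; "grasp_force": force on a finger pad.
Only numpy, scipy, OpenCV 4.12 (cv2) and the standard library are available. Lean on these libraries where they do the work, as an engineer would, in place of code of your own. Each camera call takes 0.05 s, during which the arm holds its last target. There are 200 camera calls.

TASK

Strike every sample cartridge on the bench, one at a time: lay it in the impactor's cradle with its pestle towards the striker, draw the striker back by its upright handle until the sear catches and holds it, then press the trigger paddle so that the blow drives the pestle home (never let the striker fly from the hand). Lay all the struck cartridges flat in the transport box, then set the lid on and press its corners down one after another until it sits flat and sealed all round. Leave the striker uncocked and do not disturb the other things on the bench.

Things in the scene. Friction and masses are not known exactly. Their poses are not given: they have to be found in the camera images.
- impactor: Spring impactor bolted to the bench, base 90 x 380 mm, ram axis 62 mm up. In a row along its y axis (x across, z up): dark steel anvil block (y -205 to -165 mm from its origin, 94 mm high), open cradle, white barrel between dark end caps (y -35 to 130, 87 mm high) with the sear lever on top, rear rod with upright handle. The striker's face, 24 mm across, rests at y = -43. Origin: on the bench.
- cradle (a point): Middle of a seated cartridge's underside, 46 mm above the bench; axes as the impactor's. Two U saddles, 16 mm long, at y = -39 and +39 mm: flat floor at this height, 37 mm between cheeks 14 mm high that flare out up to 25 mm. The 62 mm between them are open for fingers. A cartridge here touches the anvil, y = -50, and its undriven pestle ends 8 mm short of the striker: there is 8 mm to spare lengthwise; up to 6 mm off the anvil will do.
- handle (a point): Grip point of the upright black cocking handle on the striker's rear end, 108 mm above the bench: a vertical round bar 22 mm in diameter, its top 17 mm above this point, the rod 39 mm below it. At rest it is 326 mm from the point 'cradle' along that frame's +y; it travels with the striker.
- striker (a joint): How far the striker is drawn back along the impactor's +y, m: 0 at rest, hard stop at 0.060. Its spring pulls with 3.8 N per 10 mm (19 N cocked). At 0.050 the sear drops in front of its conical collar and holds it there. Tripped, it flies past 0 (to about -0.018), strikes the pestle and springs back to about 0.
- sear (a joint): Angle of the sear lever on top of the barrel, rad: 0 with its nose down (it is sprung there); the collar lifts it in passing; pressing its front paddle raises the nose, and the striker is freed at about 0.11, limit 0.15.
- paddle (a point): Centre of the top face of the trigger paddle, the black pad 36 x 34 mm on the front end of the sear lever, above the barrel, 108 mm above the bench. Pressed down about 7 mm (limit 9 mm) with about 9 N it trips a cocked striker. It is 155 mm from 'cradle' along that frame's +y.
- cart_a: A sample cartridge (two or three are present, all alike): white square bar 32 x 32 mm, 100 mm long, 0.18 kg, aluminium band at one end, with a round steel pestle 18 mm in diameter standing out of that end. Origin: centre of its underside; x runs along it towards the pestle end, z up.
- pestle_a (a joint): How far the pestle of cart_a has been driven in, m: 0 = stands out 14 mm, 0.010 = home, stands out 4 mm. It slides only against 18 N of friction and stays where it is; one blow of the striker drives it home.
- cart_b: A sample cartridge (two or three are present, all alike): white square bar 32 x 32 mm, 100 mm long, 0.18 kg, aluminium band at one end, with a round steel pestle 18 mm in diameter standing out of that end. Origin: centre of its underside; x runs along it towards the pestle end, z up.
- pestle_b (a joint): How far the pestle of cart_b has been driven in, m: 0 = stands out 14 mm, 0.010 = home, stands out 4 mm. It slides only against 18 N of friction and stays where it is; one blow of the striker drives it home.
- cart_c: A sample cartridge (two or three are present, all alike): white square bar 32 x 32 mm, 100 mm long, 0.18 kg, aluminium band at one end, with a round steel pestle 18 mm in diameter standing out of that end. Origin: centre of its underside; x runs along it towards the pestle end, z up.
- pestle_c (a joint): How far the pestle of cart_c has been driven in, m: 0 = stands out 14 mm, 0.010 = home, stands out 4 mm. It slides only against 18 N of friction and stays where it is; one blow of the striker drives it home.
- cold_box: The open grey transport box, fixed to the bench: outside 144 mm (x) by 234 mm (y), 56 mm high to the rim, inside 120 mm by 210 mm, floor 10 mm above the bench, walls 12 mm. Origin: centre of its underside; long side along y, z up. On its rim lies a black rubber gasket in four corner pieces, each standing 6 mm above the rim until pressed down.
- gasket_near_right (a joint): How far the gasket at the box's corner at -x, -y (box frame) is pressed down, m: 0 = 6 mm proud, 0.006 = flush with the rim. It yields to about 6.5 N on itself and stays down; a corner of the lid pressed from above needs 8 to 14 N.
- gasket_near_left (a joint): How far the gasket at the box's corner at -x, +y (box frame) is pressed down, m: 0 = 6 mm proud, 0.006 = flush with the rim. It yields to about 6.5 N on itself and stays down; a corner of the lid pressed from above needs 8 to 14 N.
- gasket_far_right (a joint): How far the gasket at the box's corner at +x, -y (box frame) is pressed down, m: 0 = 6 mm proud, 0.006 = flush with the rim. It yields to about 6.5 N on itself and stays down; a corner of the lid pressed from above needs 8 to 14 N.
- gasket_far_left (a joint): How far the gasket at the box's corner at +x, +y (box frame) is pressed down, m: 0 = 6 mm proud, 0.006 = flush with the rim. It yields to about 6.5 N on itself and stays down; a corner of the lid pressed from above needs 8 to 14 N.
- lid: Loose lid, 0.4 kg: plate 150 (x) x 240 (y) x 12 mm over a plug 112 x 202 x 10 mm that enters the box's mouth with 4 mm to spare; same either way round. Origin: centre of the plug's underside (52 mm above the box's origin when laid on the gasket, 46 when sealed). Black bridge handle: bar 14 mm thick, 90 mm long along y, axis 57 mm above the origin. Grey discs at x 58, y 100 mm mark where to press.
- tip_rack: Bystander: blue pipette-tip rack 86 x 124 x 60 mm. Origin: centre of its underside.
- plate: Bystander: clear 96-well plate 86 x 128 x 15 mm. Origin: centre of its underside.
- tube_rack: Bystander: orange tube rack with capped tubes, 70 x 200 x 66 mm. Origin: centre of its underside.
- buffer: Bystander: buffer bottle, 72 mm in diameter, 170 mm tall. Origin: centre of its underside.
- marker: Bystander: black marker pen, 135 mm long. Origin: centre of its underside.
- pipette: Bystander: a hand pipette lying down, 260 mm long. Origin: centre of its underside.
Mind the look-alikes: they are no part of the job. What is shaped like the cart_c but pink is not meant.

How it is judged:
By the outcome, as a careful person would: the job done as asked, in the order asked, and still so for the second after the job is handed in, with the robot touching nothing.
Of cart_a, cart_b, cart_c only 2 to 3 are there at a start; the rules pass over those that are not, and their reading is None.
At some moment in a run one of cart_a, cart_b, cart_c, lid may be knocked a few centimetres aside while the robot is not near it.
It also fails if it takes over 210 s, if anything falls off the work surface, if the arm or the gripper's body presses on something with over 40 N, if the wrist force passes 120 N, or if a joint passes its speed limit or range.

## Working session

There is one attempt and no reset: what is moved stays moved. The work goes in short steps, Python scripts to look and compute and a shell command to move; the robot and the scene stay as the last step left them, time stands still between calls to the robot, and variables do not carry over. Pictures are saved under pics/ and viewed, at most 14 in all, crops included, and the job is handed in when it is done.

```bash
ls; mkdir -p pics
cat > h.py <<'E'
import numpy as np, cv2
from station import env
def cap(n,f=None):
    c=env.capture(n)
    if f: cv2.imwrite('pics/'+f,c['color'][:,:,::-1])
    return c
def ray(c,uv,z):
    """pixel -> world point on plane z"""
    R=np.array(c['R']);t=np.array(c['t']);o=-R.T@t
    d=R.T@np.linalg.inv(c['mtx'])@np.array([uv[0],uv[1],1.])
    return o+d*(z-o[2])/d[2]
def proj(c,X):
    p=np.array(c['mtx'])@(np.array(c['R'])@np.array(X)+np.array(c['t']));return p[:2]/p[2]
E
python3 - <<'E'
from h import *
for n in('top','scene'):
    c=cap(n,n+'0.png');print(n,c['mtx'],c['R'],c['t'])
s=env.get_state();print(s)
E
```

```text
pics
top [[503.19390221   0.         318.19206051]
 [  0.         503.19390221 201.80196021]
 [  0.           0.           1.        ]] [[-0.02305686 -0.99962696 -0.01464004]
 [-0.9809433   0.02544694 -0.19262062]
 [ 0.19292131  0.00991982 -0.98116409]] [0.01764924 0.55186174 1.42476138]
scene [[408.81191014   0.         319.26274522]
 [  0.         408.81191014 200.12643464]
 [  0.           0.           1.        ]] [[-0.62827426  0.7777285  -0.02024421]
 [ 0.41332858  0.31162908 -0.85559734]
 [-0.65911375 -0.54591729 -0.51724595]] [ 0.34206863 -0.12153337  1.8184323 ]
{'clock': 0.1, 'joint_positions': array([ 9.14195511e-01,  2.59272127e-01,  1.53594100e+00,  3.14158218e-05,
        1.34799106e+00, -2.02815070e-01]), 'joint_vel': array([ 0.00134951,  0.00054868, -0.00348438,  0.0001066 , -0.00208861,
        0.00065349]), 'tau': array([ 1.90863597e-03, -4.38212800e+01, -2.84641975e+01,  7.19127757e-02,
        3.62098881e-02, -3.78172399e-05]), 'position': array([0.24080551, 0.49399095, 0.23691283]), 'ee_rot': array([[-8.98790752e-01,  4.38376742e-01, -1.00799217e-03],
       [ 4.38377758e-01,  8.98789942e-01, -1.25774520e-03],
       [ 3.54606985e-04, -1.57233110e-03, -9.99998701e-01]]), 'force': array([-0.08412735, -0.77383969, -0.63133921]), 'ft_torque': array([ 0.01647382, -0.07411206, -0.06184075]), 'grasp_force': 0.0, 'width': 0.09317985356427316}
```

View pics/top0.png

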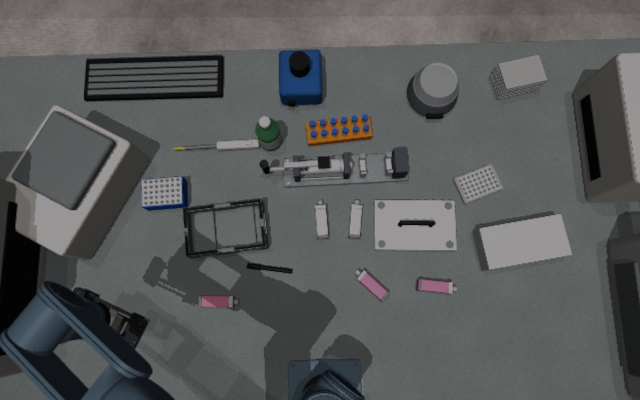

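View pics/scene0.png

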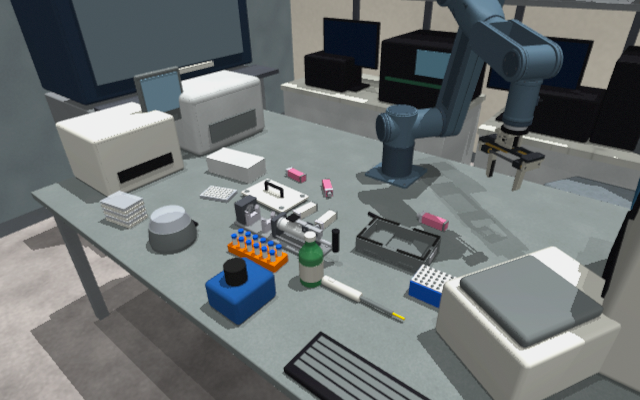

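The top view shows two white cartridges at (321,219) and (356,218), the impactor from handle (265,167) to anvil (400,161), the box at (226,227) and the lid at (415,225). The pink bars are decoys. Next I'll enlarge this area to measure it.

Run:
```python
from h import *
im=cv2.imread('pics/top0.png')
a=cv2.resize(im[140:265,170:300],None,fx=5,fy=5,interpolation=cv2.INTER_CUBIC)[:, :]
b=cv2.resize(im[140:260,260:460],None,fx=4,fy=4,interpolation=cv2.INTER_CUBIC)
cv2.imwrite('pics/cb.png',b)
c=cv2.resize(im[190:260,180:275],None,fx=8,fy=8,interpolation=cv2.INTER_CUBIC);cv2.imwrite('pics/cc.png',c)
# white cartridges & lid by mask
c=cap('top')
g=im.astype(int);m=((g.min(2)>150)&(g.max(2)-g.min(2)<30)).astype(np.uint8)
n,l,st,ce=cv2.connectedComponentsWithStats(m)
for i in range(1,n):
    if st[i,4]>120 and 170<ce[i,0]<480 and 130<ce[i,1]<270:
        cn,_=cv2.findContours((l==i).astype(np.uint8),0,2)
        r=cv2.minAreaRect(cn[0]);z=0.034 if st[i,4]>2000 else 0.032
        print(st[i],ce[i].round(1),np.round(r[0],1),np.round(r[1],1),r[2],ray(c,r[0],z).round(4),[ray(c,p,z).round(3)[:2].tolist() for p in cv2.boxPoints(r)])
```

```text
[217 142  34   5 123] [232.4 144. ] [233.5 144. ] [ 4. 33.] 90.0 [0.7433 0.2592 0.032 ] [[0.751, 0.31], [0.748, 0.209], [0.736, 0.209], [0.738, 0.31]]
[ 375  201   81   49 3130] [414. 225.] [415. 225.] [48. 80.] 90.0 [ 0.4791 -0.2789  0.034 ] [[0.554, -0.165], [0.548, -0.402], [0.406, -0.391], [0.411, -0.158]]
[350 208  11  26 218] [354.8 221.2] [354.9 220.7] [ 8.8 25.2] 4.398705005645752 [ 0.4966 -0.1029  0.032 ] [[0.461, -0.086], [0.536, -0.094], [0.533, -0.12], [0.458, -0.112]]
[316 210  11  25 218] [320.9 221.8] [320.9 221.8] [24.4  8.8] 85.2363510131836 [ 0.4958 -0.0023  0.032 ] [[0.532, 0.013], [0.533, -0.013], [0.46, -0.017], [0.459, 0.009]]
```

View pics/cb.png

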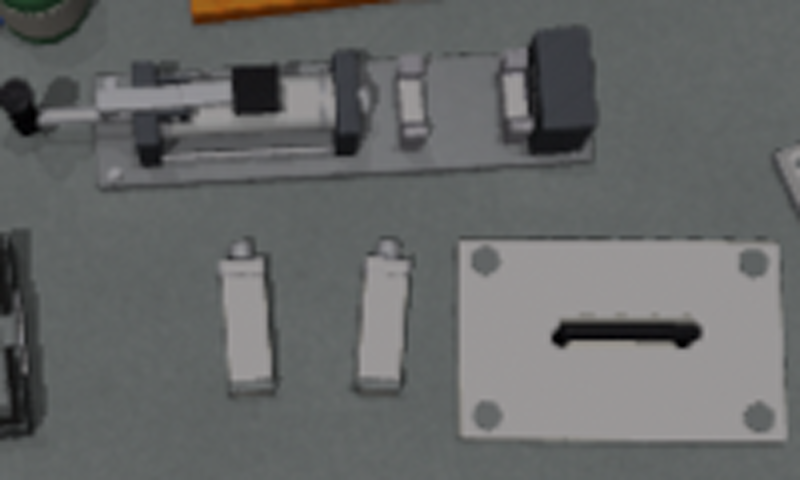

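View pics/cc.png

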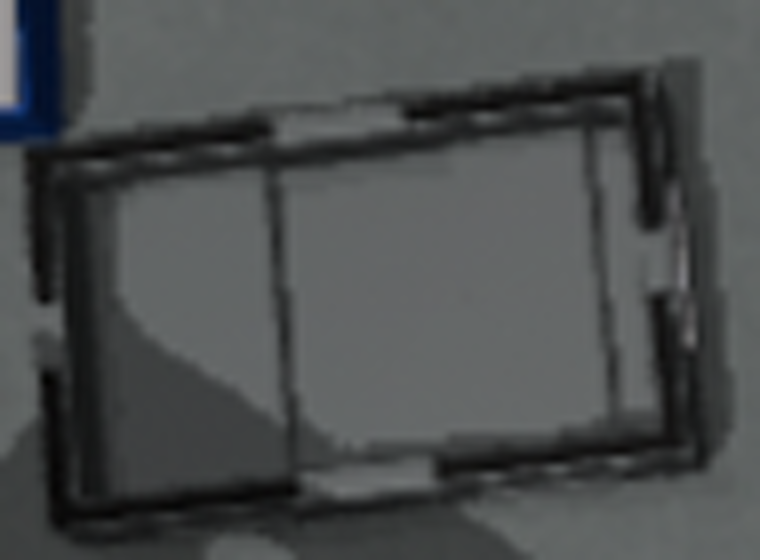

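The crop shows both pestles pointing up in the image (+x). In crop pixels, the paddle is at (256,90), the handle top at (18,95), and the lid discs at (486,261), (753,263), (488,415) and (759,416). The box gasket corners are at (32,152), (648,75), (705,460) and (58,522) in the 8x crop.

Run:
```python
from h import *
c=cap('top');s=cap('scene','scene1.png')
P=lambda u,v,k=4,o=(260,140):(u/k+o[0]-.4,v/k+o[1]-.4)
W=lambda pts,z,**k:np.array([ray(c,P(*p,**k),z) for p in pts])
print('cam',(-np.array(c['R']).T@np.array(c['t'])).round(3))
pa=W([(256,90)],.108)[0];ha=W([(17,92)],.125)[0]
print('paddle',pa,'handle',ha,np.linalg.norm((ha-pa)[:2]))
an=W([(540,29),(592,27),(597,121),(531,122)],.094);print('anvil',an.round(4),an.mean(0))
print('cradle saddles',W([(411,95),(515,95)],.06))
for n,q in(('A',[(220,259),(268,258),(274,383),(228,385)]),('B',[(366,258),(411,261),(403,385),(356,382)])):
    w=W(q,.032);d=(w[0]+w[1]-w[2]-w[3])[:2]/2;print(n,w.mean(0).round(4),d,np.degrees(np.arctan2(d[1],d[0])))
w=W([(486,261),(753,263),(759,416),(488,415)],.022);d=(w[0]+w[3]-w[1]-w[2])[:2]/2
print('lid',w.mean(0),np.linalg.norm(d),np.degrees(np.arctan2(-d[0],d[1])))
w=W([(32,152),(650,75),(703,460),(58,522)],.062,k=8,o=(180,190));d=(w[0]+w[3]-w[1]-w[2])[:2]/2
print('box',w.round(4).tolist(),w.mean(0),np.linalg.norm(d),np.degrees(np.arctan2(-d[0],d[1])))
print([proj(s,X).round(1) for X in (pa,ha)])
i=cv2.imread('pics/scene1.png')[170:270,220:460];cv2.imwrite('pics/sc.png',cv2.resize(i,None,fx=3.3,fy=3.3,interpolation=2))
```

```text
cam [ 0.267 -0.011  1.504]
paddle [ 0.65725754 -0.01462621  0.108     ] handle [0.65564529 0.15520732 0.125     ] 0.1698411803791374
anvil [[ 0.7015 -0.2225  0.094 ]
 [ 0.702  -0.2604  0.094 ]
 [ 0.6314 -0.2599  0.094 ]
 [ 0.6319 -0.2124  0.094 ]] [ 0.66668997 -0.23881693  0.094     ]
cradle saddles [[ 0.66371779 -0.12956885  0.06      ]
 [ 0.66163096 -0.20651211  0.06      ]]
A [ 0.5018 -0.0041  0.032 ] [0.09412516 0.00289564] 1.762075736700261
B [ 0.499 -0.105  0.032] [ 0.0925727  -0.01011483] -6.235609904711954
lid [ 0.48336124 -0.28108816  0.022     ] 0.1990277558694712 -1.7730006398772684
box [[0.5405, 0.3982, 0.062], [0.5633, 0.1718, 0.062], [0.4216, 0.1529, 0.062], [0.405, 0.3849, 0.062]] [0.48259505 0.27696541 0.062     ] 0.23005440222549078 4.918035928294891
[array([293.5, 216.4]), array([335.2, 230.2])]
```

View pics/sc.png

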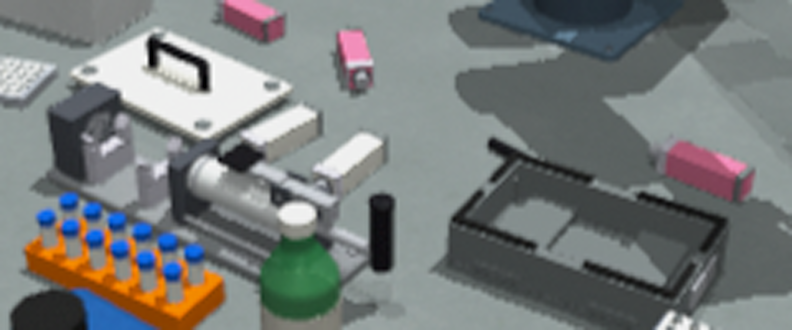

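The scene view agrees: the layout is the same, both white bars have their pestles toward the impactor, and the handle stands at about (380,230) in the crop. Next is a helper that works out tool-frame deltas.

```bash
cat > d.py <<'E'
"""python3 d.py x y z phi : turn about tool z (rad), then shift (cm) in the turned tool frame"""
import sys
from h import *
s=env.get_state();p=s['position'];R=s['ee_rot']
print('t %.1f pos %s phi %.1f tilt %.4f %.4f w %.4f g %.1f F %s'%(s['clock'],np.round(p,4),np.degrees(np.arctan2(R[1,1],R[0,1])),R[0,2],R[1,2],s['width'],s['grasp_force'],np.round(s['force'],1)),'j',np.round(s['joint_positions'],2))
if len(sys.argv)>4:
    x,y,z,f=map(float,sys.argv[1:5]);f=np.radians(f)
    w=(np.arctan2(R[1,1],R[0,1])-f+np.pi)%(2*np.pi)-np.pi
    Y=np.array([np.cos(f),np.sin(f),0]);X=np.array([-np.sin(f),np.cos(f),0]);d=(np.array([x,y,z])-p)*100
    print('turn %.3f  shift x %.2f y %.2f z %.2f'%(w,d@X,d@Y,-d[2]))
E
python3 - <<'E'
from h import *
c=cap('top')
for z in (.0,.012):
    a,b,e=[ray(c,(u/4+259.6,v/4+139.6),z) for u,v in((102,188),(593,160),(590,52))]
    d=a-b;print(a,b,e,np.degrees(np.arctan2(-d[0],d[1])),np.linalg.norm(d))
E
python3 d.py 0.502 -0.004 0.12 -88.2
```

```text
[0.61286218 0.10509994 0.        ] [ 0.62492003 -0.27172245  0.        ] [ 0.71088397 -0.27433189  0.        ] 1.8327675798703345 0.3770152648953357
[0.61010262 0.10417763 0.012     ] [ 0.62206428 -0.26963917  0.012     ] [ 0.70734256 -0.27222779  0.012     ] 1.8327675798703396 0.37400813017180945
t 0.3 pos [0.241  0.4942 0.2374] phi 64.0 tilt -0.0003 -0.0005 w 0.0933 g 0.0 F [ 0.  -0.2 -0.1] j [ 0.91  0.26  1.54 -0.    1.35 -0.2 ]
turn 2.656  shift x 24.52 y 50.62 z 11.74
```

```bash
python3 -m creep '[[[0,0,0.11,0,0,0,6],[0,0,0.11,0,0,0,6],[0,0,0.11,0,0,0,6],[0,0,0.11,0,0,0,6],[0,0,0.11,0,0,0,6],[0,0,0.11,0,0,0,6],[0,0,0.11,0,0,0,6],[0,0,0.11,0,0,0,6],[0,0,0.11,0,0,0,6],[0,0,0.11,0,0,0,6],[0,0,0.11,0,0,0,6],[0,0,0.11,0,0,0,6]]]' 20
python3 -m creep '[[[0,0,0.11,0,0,0,6],[0,0,0.11,0,0,0,6],[0,0,0.11,0,0,0,6],[0,0,0.11,0,0,0,6],[0,0,0.11,0,0,0,6],[0,0,0.11,0,0,0,6],[0,0,0.11,0,0,0,6],[0,0,0.11,0,0,0,6],[0,0,0.11,0,0,0,6],[0,0,0.11,0,0,0,6],[0,0,0.11,0,0,0,6],[0,0,0.11,0,0,0,6]]]'
python3 -m creep '[[[0,0,0.016,1.5,3.3,0,6],[0,0,0,1.6,3.3,0,6],[0,0,0,1.6,3.3,0,6],[0,0,0,1.6,3.3,0,6],[0,0,0,1.6,3.3,0,6],[0,0,0,1.6,3.3,0,6],[0,0,0,1.6,3.3,0,6],[0,0,0,1.6,3.3,0,6],[0,0,0,1.6,3.3,0,6],[0,0,0,1.6,3.3,0,6],[0,0,0,1.6,3.3,0,6],[0,0,0,1.6,3.3,0,6]]]'
python3 d.py 0.502 -0.004 0.12 -88.2
```

```text
clock: 1.3
position: [0.241, 0.4943, 0.2376]
ee_rot: [[0.207, 0.978, -0.0], [0.978, -0.207, -0.0], [-0.0, -0.0, -1.0]]
force: [-0.2, 0.1, -0.3]
width: 0.06
grasp_force: 0.0
clock: 2.3
position: [0.241, 0.4943, 0.2376]
ee_rot: [[0.999, 0.042, -0.0], [0.042, -0.999, -0.0], [-0.0, 0.0, -1.0]]
force: [0.7, 0.5, 0.5]
width: 0.06
grasp_force: 0.0
clock: 3.3
position: [0.4456, 0.1031, 0.2379]
ee_rot: [[0.999, 0.032, 0.001], [0.032, -0.999, 0.0], [0.001, -0.0, -1.0]]
force: [1.5, 0.3, 0.0]
width: 0.0597
grasp_force: 0.0
t 3.3 pos [0.4456 0.1031 0.2379] phi -88.2 tilt 0.0005 0.0001 w 0.0597 g 0.0 F [1.5 0.3 0. ] j [-0.02  0.09  1.74  0.    1.31  1.52]
turn 0.000  shift x 5.30 y 10.88 z 11.79
```

```bash
python3 -m creep '[[[0,0,0,1.3,2.7,2.5,6],[0,0,0,1.3,2.7,2.5,6],[0,0,0,1.3,2.7,2.5,6],[0,0,0,1.4,2.7,2.5,6],[0,0,0,0,0,3,6],[0,0,0,0,0,3,6],[0,0,0,0,0,3,6],[0,0,0,0,0,0,6]]]'
python3 d.py 0.502 -0.004 0.024 -88.2
python3 - <<'E'
from h import *
c=cap('top','t2.png');im=cv2.imread('pics/t2.png');cv2.imwrite('pics/t2c.png',cv2.resize(im[190:265,180:375],None,fx=4,fy=4,interpolation=2))
E
```

```text
clock: 3.97
position: [0.4974, -0.0009, 0.0427]
ee_rot: [[0.999, 0.031, -0.01], [0.031, -1.0, 0.002], [-0.01, -0.003, -1.0]]
force: [-1.7, 0.0, -0.1]
width: 0.0599
grasp_force: 0.0
t 4.0 pos [ 0.4974 -0.0009  0.0427] phi -88.2 tilt -0.0100 0.0023 w 0.0599 g 0.0 F [-1.7  0.  -0.1] j [-0.23  0.4   1.89 -0.    0.87  1.31]
turn -0.001  shift x 0.45 y 0.32 z 1.87
```

View pics/t2c.png

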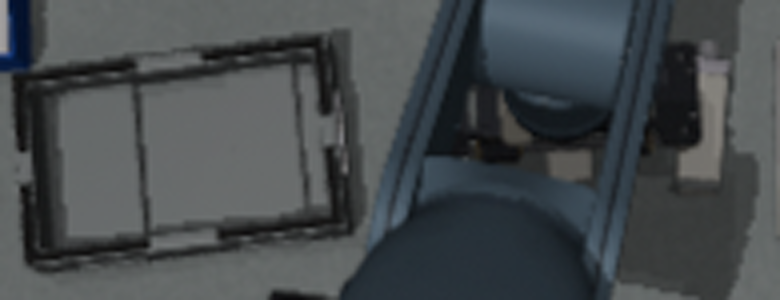

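The arm hides the cartridge in this view. The box is clear, with corners at about (20,80), (325,40), (350,230) and (30,265). I'll close on the cartridge by feel.

```bash
python3 -m creep '[[[0,0,0,0,0,0,6],[0,0,0,0,0,0,6]]]' >/dev/null; python3 d.py 0.502 -0.004 0.024 -88.2
```

```text
t 4.2 pos [ 0.503  -0.0015  0.0495] phi -88.2 tilt 0.0032 -0.0007 w 0.0601 g 0.0 F [-0.2  0.   0.7] j [-0.23  0.39  1.88  0.    0.87  1.31]
turn 0.001  shift x -0.11 y 0.24 z 2.55
```

```bash
python3 -m creep '[[[0,0,0,0,0.1,1.2,6],[0,0,0,0,0.1,1.2,6],[0,0,0,0,0,0,6],[0,0,0,0,0,0,2],[0,0,0,0,0,0,2],[0,0,0,0,0,0,2],[0,0,0,0,0,0,2],[0,0,0,0,0,0,2]]]' 25;  python3 d.py 0.664 -0.165 0.16 1.8
```

```text
clock: 4.85
position: [0.502, -0.0033, 0.0243]
ee_rot: [[0.999, 0.032, 0.001], [0.032, -0.999, -0.0], [0.001, 0.0, -1.0]]
force: [-0.6, 0.4, 5.7]
width: 0.0318
grasp_force: 25.0
t 4.8 pos [ 0.502  -0.0033  0.0243] phi -88.2 tilt 0.0012 -0.0002 w 0.0318 g 25.0 F [-0.6  0.4  5.7] j [-0.23  0.43  1.9   0.    0.81  1.31]
turn -1.570  shift x -16.67 y 15.68 z -13.57
```

```bash
python3 -m creep '[[[0,0,0,0,0,-1.5,2],[0,0,0,0,0,-3,2],[0,0,0,0,0,-3,2],[0,0,0,0,0,-3,2],[0,0,-0.1,0,0,-3,2],[0,0,-0.12,0,0,0,2],[0,0,-0.12,0,0,0,2],[0,0,-0.12,0,0,0,2],[0,0,-0.12,0,0,0,2],[0,0,-0.12,0,0,0,2],[0,0,-0.12,0,0,0,2],[0,0,-0.12,0,0,0,2]]]'>/dev/null
python3 -m creep '[[[0,0,-0.12,0,0,0,2],[0,0,-0.12,0,0,0,2],[0,0,-0.12,0,0,0,2],[0,0,-0.12,0,0,0,2],[0,0,-0.12,0,0,0,2],[0,0,-0.03,0,0,0,2],[0,0,0,-2.7,2.6,0,2],[0,0,0,-2.8,2.6,0,2],[0,0,0,-2.8,2.6,0,2],[0,0,0,-2.8,2.6,0,2],[0,0,0,-2.8,2.6,0,2],[0,0,0,-2.8,2.6,0,2]]]'
python3 -m creep '[[[0,0,0,0,0,0,2],[0,0,0,0,0,0,2]]]'>/dev/null
python3 d.py 0.664 -0.165 0.0705 1.8
python3 - <<'E'
from h import *
c=cap('scene','s3.png');im=cv2.imread('pics/s3.png');cv2.imwrite('pics/s3c.png',cv2.resize(im[150:270,210:370],None,fx=5,fy=5,interpolation=2))
E
```

```text
clock: 6.85
position: [0.6632, -0.1666, 0.158]
ee_rot: [[-0.031, 1.0, -0.001], [1.0, 0.031, 0.001], [0.001, -0.001, -1.0]]
force: [1.2, -0.5, -2.0]
width: 0.032
grasp_force: 24.9
t 7.0 pos [ 0.6629 -0.1671  0.1567] phi 1.7 tilt -0.0022 0.0009 w 0.0317 g 24.9 F [ 0.2 -0.1 -3.2] j [-0.41  0.55  1.29 -0.    1.3  -0.44]
turn -0.003  shift x 0.21 y 0.12 z 8.62
```

View pics/s3c.png

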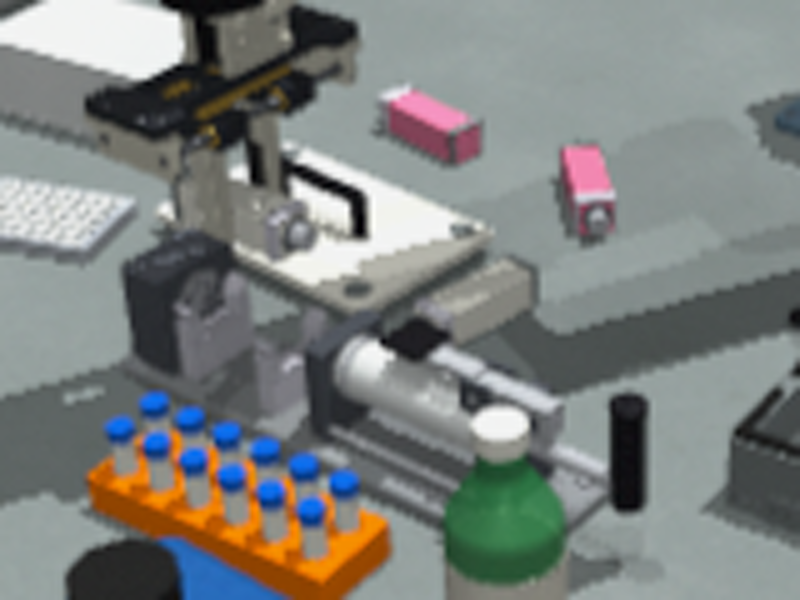

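The scene view shows the held cartridge above the cradle with its pestle, at (290,230), facing the barrel. I'll lower it.

```bash
python3 -m creep '[[[0,0,-0.003,0.2,0.1,2,2],[0,0,0,0,0,2,2],[0,0,0,0,0,1.5,2],[0,0,0,0,0,0.8,2],[0,0,0,0,0,0.5,2],[0,0,0,0,0,0.5,2],[0,0,0,0,0,0.4,2],[0,0,0,0,0,0,2],[0,0,0,0,0,0,2]]]'
python3 d.py 0.664 -0.165 0.0705 1.8
```

```text
clock: 7.82
position: [0.6638, -0.1635, 0.0823]
ee_rot: [[-0.034, 0.999, 0.001], [0.999, 0.034, -0.0], [-0.0, 0.001, -1.0]]
force: [0.3, -0.2, -1.5]
width: 0.0319
grasp_force: 24.9
t 7.8 pos [ 0.6638 -0.1635  0.0823] phi 1.9 tilt 0.0007 -0.0003 w 0.0319 g 24.9 F [ 0.3 -0.2 -1.5] j [-0.4   0.62  1.37  0.    1.15 -0.44]
turn 0.003  shift x -0.15 y 0.01 z 1.18
```

```bash
python3 -m creep '[[[0,0,0,-0.1,0,0.3,2],[0,0,0,-0.1,0,0.3,2],[0,0,0,0,0,0.3,2],[0,0,0,0,0,0.1,2],[0,0,0,0,0,0,2],[0,0,0,0,0,0,2]]]'
python3 d.py 0.664 -0.166 0.0705 1.8
```

```text
clock: 8.32
position: [0.6636, -0.1654, 0.0714]
ee_rot: [[-0.034, 0.999, -0.0], [0.999, 0.034, 0.0], [0.0, -0.0, -1.0]]
force: [1.7, -0.9, -3.0]
width: 0.0322
grasp_force: 24.9
t 8.3 pos [ 0.6636 -0.1654  0.0714] phi 1.9 tilt -0.0004 0.0002 w 0.0322 g 24.9 F [ 1.7 -0.9 -3. ] j [-0.41  0.63  1.38  0.    1.13 -0.44]
turn 0.003  shift x -0.06 y 0.04 z 0.09
```

```bash
python3 -m creep '[[[0,0,0,0,0,0.1,2],[0,0,0,-0.1,0,0,2],[0,0,0,-0.1,0,0,2],[0,0,0,0,0,0,2],[0,0,0,0,0,0,2]]]'
python3 d.py 0.664 -0.168 0.0705 1.8
```

```text
clock: 8.73
position: [0.6638, -0.167, 0.0707]
ee_rot: [[-0.034, 0.999, -0.0], [0.999, 0.034, 0.001], [0.001, -0.0, -1.0]]
force: [-0.3, 2.2, -1.6]
width: 0.0319
grasp_force: 24.9
t 8.7 pos [ 0.6638 -0.167   0.0707] phi 1.9 tilt -0.0000 0.0007 w 0.0319 g 24.9 F [-0.3  2.2 -1.6] j [-0.41  0.63  1.38  0.    1.13 -0.44]
turn 0.003  shift x -0.10 y 0.02 z 0.02
```

```bash
python3 -m creep '[[[0,0,0,0,0,0,5.2],[0,0,0,0,0,0,5.2],[0,0,0,0,0,0,5.2],[0,0,0,0,0,0,5.2],[0,0,0,0,0,-2,5.2],[0,0,0,0,0,-3,5.2],[0,0,0,0,0,-3,5.2],[0,0,0,0,0,-3,5.2],[0,0,0,0,0,-2,5.2],[0,0,-0.12,0,0,0,5],[0,0,-0.12,0,0,0,5],[0,0,-0.12,0,0,0,5]]]' 40
python3 -m creep '[[[0,0,-0.12,0,0,0,5],[0,0,-0.12,0,0,0,5],[0,0,-0.12,0,0,0,5],[0,0,-0.12,0,0,0,5],[0,0,-0.12,0,0,0,5],[0,0,-0.12,0,0,0,5],[0,0,-0.12,0,0,0,5],[0,0,-0.12,0,0,0,5],[0,0,-0.12,0,0,0,5],[0,0,-0.12,0,0,0,5],[0,0,0,0,0,0,5],[0,0,0,0,0,0,5]]]'
python3 d.py 0.6536 0.158 0.2 91.8
python3 - <<'E'
from h import *
c=cap('top','t4.png');print('bottle',ray(c,(267,126),.165))
im=cv2.imread('pics/t4.png');cv2.imwrite('pics/t4c.png',cv2.resize(im[140:240,255:415],None,fx=5,fy=5,interpolation=2))
E
```

```text
clock: 9.73
position: [0.664, -0.1677, 0.2018]
ee_rot: [[-0.389, 0.921, 0.002], [0.921, 0.389, -0.001], [-0.002, 0.001, -1.0]]
force: [0.3, -0.0, -0.3]
width: 0.0499
grasp_force: 0.0
clock: 10.73
position: [0.6638, -0.1676, 0.2008]
ee_rot: [[-1.0, -0.019, 0.0], [-0.019, 1.0, -0.0], [-0.0, -0.0, -1.0]]
force: [0.1, 0.1, 0.0]
width: 0.0499
grasp_force: 0.0
t 10.7 pos [ 0.6638 -0.1676  0.2008] phi 91.1 tilt 0.0003 -0.0002 w 0.0499 g 0.0 F [0.1 0.1 0. ] j [-0.41  0.52  1.23 -0.    1.39 -2.  ]
turn -0.012  shift x -0.01 y 32.57 z 0.08
bottle [0.75022771 0.14133267 0.165     ]
```

View pics/t4c.png

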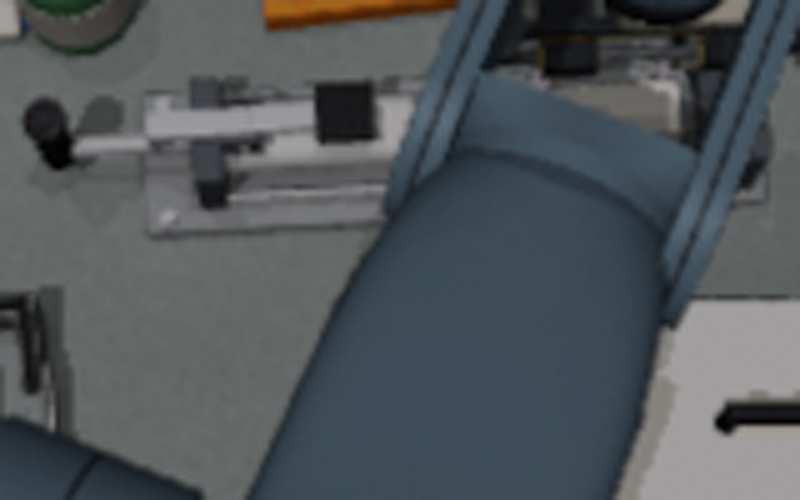

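The picture shows the cartridge in the cradle around (620,100), partly hidden by the arm, and the handle top at (44,118). Next is the handle.

```bash
python3 -m creep '[[[0,0,-0.012,0,2,0,4.8],[0,0,0,0,3.4,0,4.8],[0,0,0,0,3.4,0,4.8],[0,0,0,0,3.4,0,4.8],[0,0,0,0,3.4,0,4.8],[0,0,0,0,3.4,0,4.8],[0,0,0,0,3.4,0,4.8],[0,0,0,0,3.4,0,4.8],[0,0,0,0,3.4,0,4.8],[0,0,0,0,3.2,0,4.8],[0,0,0,0,0,0,4.8],[0,0,0,0,0,0,4.8]]]' >/dev/null
python3 d.py 0.6536 0.158 0.108 91.8
```

```text
t 11.8 pos [0.6522 0.1583 0.2007] phi 92.1 tilt 0.0002 -0.0002 w 0.0482 g 0.0 F [ 0.9 -0.1  0.2] j [ 0.07  0.5   1.27 -0.    1.37 -1.53]
turn 0.005  shift x -0.14 y -0.03 z 9.27
```

```bash
python3 -m creep '[[[0,0,0.005,-0.1,0,2,4.8],[0,0,0,0,0,2.4,4.8],[0,0,0,0,0,2.4,4.8],[0,0,0,0,0,1.6,4.8],[0,0,0,0,0,0.8,4.8],[0,0,0,0,0,0,1.5],[0,0,0,0,0,0,1.5],[0,0,0,0,0,0,1.5],[0,0,0,0,0,0,1.5],[0,0,0,0,0,0,1.5]]]' 40
python3 d.py 0.6536 0.158 0.108 91.8
```

```text
clock: 12.62
position: [0.6545, 0.1564, 0.1103]
ee_rot: [[-1.0, -0.03, 0.003], [-0.03, 1.0, 0.0], [-0.003, 0.0, -1.0]]
force: [-0.2, 0.0, 1.8]
width: 0.0213
grasp_force: 40.0
t 12.6 pos [0.6545 0.1564 0.1103] phi 91.7 tilt 0.0028 0.0001 w 0.0213 g 40.0 F [-0.2  0.   1.8] j [ 0.07  0.57  1.38 -0.    1.19 -1.53]
turn -0.001  shift x 0.09 y 0.17 z 0.23
```

```bash
python3 -m creep '[[[0,0,0,0,0.5,0,1.5],[0,0,0,0,0.5,0,1.5],[0,0,0,0,0.5,0,1.5],[0,0,0,0,0.5,0,1.5],[0,0,0,0,0.5,0,1.5],[0,0,0,0,0.5,0,1.5],[0,0,0,0,0.5,0,1.5],[0,0,0,0,0.5,0,1.5],[0,0,0,0,0.5,0,1.5],[0,0,0,0,0.5,0,1.5],[0,0,0,0,0.4,0,1.5],[0,0,0,0,0,0,1.5]]]'
python3 -m creep '[[[0,0,0,0,0,0,1.5],[0,0,0,0,0,0,1.5]]]'
python3 d.py 0.6536 0.158 0.108 91.8
```

```text
clock: 13.62
position: [0.6532, 0.2062, 0.1101]
ee_rot: [[-1.0, -0.03, 0.002], [-0.03, 1.0, -0.007], [-0.002, -0.007, -1.0]]
force: [-0.1, -16.9, 7.3]
width: 0.0214
grasp_force: 40.1
clock: 13.78
position: [0.6532, 0.2062, 0.1101]
ee_rot: [[-1.0, -0.029, 0.002], [-0.029, 1.0, -0.007], [-0.002, -0.007, -1.0]]
force: [-0.5, -15.8, 8.6]
width: 0.0213
grasp_force: 40.0
t 13.8 pos [0.6532 0.2062 0.1101] phi 91.7 tilt 0.0021 -0.0066 w 0.0213 g 40.0 F [ -0.5 -15.8   8.6] j [ 0.15  0.59  1.34 -0.01  1.21 -1.45]
turn -0.002  shift x 0.11 y -4.82 z 0.21
```

```bash
python3 -m creep '[[[0,0,0,0,0.2,0,1.5],[0,0,0,0,0.2,0,1.5],[0,0,0,0,0.1,0,1.5],[0,0,0,0,0,0,1.5],[0,0,0,0,0,0,1.5],[0,0,0,0,0,0,1.5]]]'
python3 -m creep '[[[0,0,0,0,-0.3,0,1.5],[0,0,0,0,-0.3,0,1.5],[0,0,0,0,-0.2,0,1.5],[0,0,0,0,0,0,1.5],[0,0,0,0,0,0,1.5]]]'
python3 d.py 0.6536 0.158 0.108 91.8
```

```text
clock: 14.28
position: [0.6531, 0.21, 0.1102]
ee_rot: [[-1.0, -0.029, 0.002], [-0.029, 1.0, -0.008], [-0.002, -0.008, -1.0]]
force: [0.5, -20.9, 7.4]
width: 0.0211
grasp_force: 40.1
clock: 14.7
position: [0.6531, 0.2063, 0.1102]
ee_rot: [[-1.0, -0.03, 0.003], [-0.03, 1.0, -0.002], [-0.003, -0.002, -1.0]]
force: [0.6, -6.1, 6.5]
width: 0.0214
grasp_force: 40.0
t 14.7 pos [0.6531 0.2063 0.1102] phi 91.7 tilt 0.0028 -0.0019 w 0.0214 g 40.0 F [ 0.6 -6.1  6.5] j [ 0.14  0.59  1.34 -0.    1.21 -1.46]
turn -0.001  shift x 0.10 y -4.83 z 0.22
```

```bash
python3 -m creep '[[[0,0,0,0,-0.15,0,1.5],[0,0,0,0,0,0,1.5],[0,0,0,0,0,0,4.8],[0,0,0,0,0,0,4.8],[0,0,0,0,0,0,4.8],[0,0,0,0,0,0,4.8],[0,0,0,0,0,-2,4.8],[0,0,0,0,0,-3,4.8],[0,0,0,0,0,-3,4.8],[0,0,0,0,0,-1,4.8],[0,0,0,0,0,0,0],[0,0,0,0,0,0,0]]]'
python3 d.py 0.659 -0.014 0.160 91.8
python3 - <<'E'
from h import *
c=cap('scene','s5.png');im=cv2.imread('pics/s5.png')
print('handle expected rest/cocked px',proj(c,[.6545,.1564,.11]),proj(c,[.653,.2065,.11]))
h=im.max(2)<45
n,l,st,ce=cv2.connectedComponentsWithStats(h.astype(np.uint8))
for i in range(1,n):
    if st[i,4]>30 and 300<ce[i,0]<400 and 200<ce[i,1]<280: print(st[i],ce[i])
E
```

```text
clock: 15.7
position: [0.6519, 0.206, 0.1982]
ee_rot: [[-1.0, -0.03, 0.0], [-0.03, 1.0, 0.0], [-0.0, 0.0, -1.0]]
force: [-0.2, 0.1, -0.4]
width: 0.0391
grasp_force: 0.0
t 15.7 pos [0.6519 0.206  0.1982] phi 91.7 tilt 0.0000 0.0001 w 0.0391 g 0.0 F [-0.2  0.1 -0.4] j [ 0.14  0.52  1.23  0.    1.38 -1.46]
turn -0.001  shift x -0.02 y -22.01 z 3.82
handle expected rest/cocked px [335.77366907 234.15564971] [349.52081824 239.92241128]
[343 202   2  17  33] [343.48484848 209.75757576]
[368 212  31  13  90] [378.88888889 218.47777778]
[357 228  25  17  62] [366.43548387 237.27419355]
[345 235   8  23 139] [348.47482014 245.64028777]
```

The handle is at pixel (348,246), which matches the cocked position. Now the trigger.

```bash
python3 -m creep '[[[0,0,0,0,-2,0,0],[0,0,0,0,-3,0,0],[0,0,0,0,-3,0,0],[0,0,0,0,-3,0,0],[0,0,0,0,-3,0,0],[0,0,0,0,-3,0,0],[0,0,0,0,-3,0,0],[0,0,0,0,-2,1,0],[0,0,0,0,0,2,0],[0,0,0,0,0,0.8,0],[0,0,0,0,0,0,0],[0,0,0,0,0,0,0]]]' >/dev/null
python3 d.py 0.659 -0.014 0.127 91.8
```

```text
t 16.8 pos [ 0.6577 -0.0132  0.1588] phi 91.8 tilt -0.0038 0.0010 w 0.0008 g 0.0 F [-0.3  0.8  0.9] j [-0.19  0.51  1.36  0.    1.28 -1.79]
turn -0.001  shift x -0.13 y -0.09 z 3.18
```

```bash
python3 -m creep '[[[0,0,0,-0.1,-0.1,1.5,0],[0,0,0,0,0,1,0],[0,0,0,0,0,0.6,0],[0,0,0,0,0,0.3,0],[0,0,0,0,0,0.3,0],[0,0,0,0,0,0.2,0],[0,0,0,0,0,0,0],[0,0,0,0,0,0,0]]]'
```

```text
clock: 17.42
position: [0.6595, -0.0147, 0.1248]
ee_rot: [[-1.0, -0.031, 0.001], [-0.031, 1.0, -0.001], [-0.001, -0.001, -1.0]]
force: [-6.7, 0.4, 14.4]
width: 0.0007
grasp_force: 7.2
```

```bash
python3 -m creep '[[[0,0,0,0,0,0.2,0],[0,0,0,0,0,0,0],[0,0,0,0,0,0.1,0],[0,0,0,0,0,0,0],[0,0,0,0,0,0,0]]]'
```

```text
clock: 17.83
position: [0.66, -0.0153, 0.1205]
ee_rot: [[-1.0, -0.031, 0.002], [-0.031, 1.0, -0.002], [-0.002, -0.002, -1.0]]
force: [-2.2, -3.0, 4.2]
width: 0.0003
grasp_force: 2.1
```

```bash
python3 -m creep '[[[0,0,0,0,0,-1,0],[0,0,0,0,0,-3,0],[0,0,0,0,0,-3,4.8],[0,0,0,0,0,-2,4.8],[0,0,0,0,4,0,4.8],[0,0,0,0,4,0,4.8],[0,0,0,0,4,0,4.8],[0,0,0,0,4,0,4.8],[0,0,0,0,0,0,4.8]]]'
python3 - <<'E'
from h import *
c=cap('scene','s6.png');im=cv2.imread('pics/s6.png')
c=cap('top','t6.png');t=cv2.imread('pics/t6.png')
a=cv2.resize(im[180:270,240:360],(640,480),interpolation=2)
b=cv2.resize(t[140:185,255:415],(640,180)[0:2],interpolation=2)
o=np.zeros((600,640,3),np.uint8);o[:420]=a[:420];o[420:]=b;cv2.imwrite('pics/m6.png',o)
E
```

```text
clock: 18.58
position: [0.6537, 0.1531, 0.2093]
ee_rot: [[-0.999, -0.037, -0.0], [-0.037, 0.999, 0.004], [-0.0, 0.004, -1.0]]
force: [-0.4, -0.1, -0.5]
width: 0.0426
grasp_force: 0.0
```

View pics/m6.png

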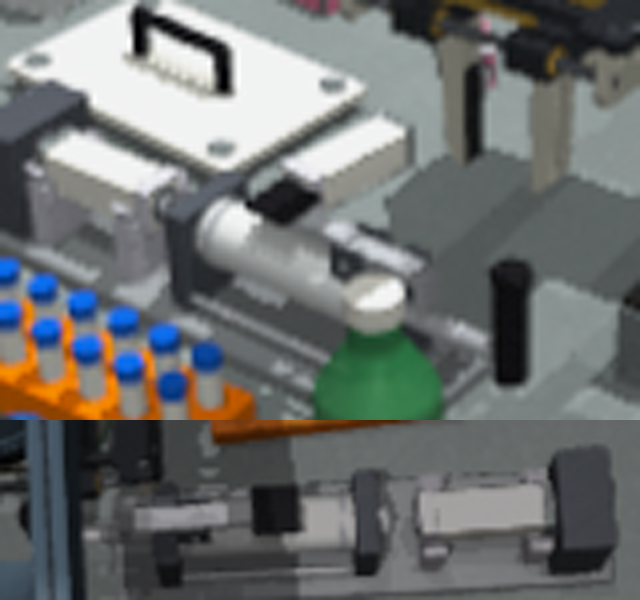

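View first.

The striker has fired. The handle is back at rest at (510,320), the cartridge lies in the cradle with its pestle short, and the second cartridge hasn't been moved. I'll retrieve this one and check the box floor.

```bash
python3 -m creep '[[[0,0,0,0,-4,0,5.4],[0,0,0,0,-4,0,5.4],[0,0,0,0,-4,0,5.4],[0,0,0,0,-4,0,5.4],[0,0,0,0,-4,0,5.4],[0,0,0,0,-4,0,5.4],[0,0,0,0,-4,0,5.4],[0,0,0,0,-4,0,5.4],[0,0,0.12,0,0,0,5.4],[0,0,0.12,0,0,0,5.4],[0,0,0.12,0,0,0,5.4],[0,0,0.12,0,0,0,5.4]]]' 25 >/dev/null
python3 -m creep '[[[0,0,0.12,0,0,0,5.4],[0,0,0.12,0,0,0,5.4],[0,0,0.12,0,0,0,5.4],[0,0,0.12,0,0,0,5.4],[0,0,0.12,0,0,0,5.4],[0,0,0.12,0,0,0,5.4],[0,0,0.12,0,0,0,5.4],[0,0,0.12,0,0,0,5.4],[0,0,0.12,0,0,0,5.4],[0,0,0,0,0,0,5.4],[0,0,0,0,0,0,5.4]]]' >/dev/null
python3 d.py 0.6638 -0.1685 0.0695 1.8
python3 - <<'E'
from h import *
c=cap('top','t7.png');s=cap('scene','s7.png')
t=cv2.imread('pics/t7.png')[195:260,178:278];q=cv2.imread('pics/s7.png')[208:275,350:445]
f=lambda i:cv2.convertScaleAbs(cv2.resize(i,(780,int(780*i.shape[0]/i.shape[1])),interpolation=2)[:,:],alpha=1.8)
a=cv2.resize(f(t),(440,290));b=cv2.resize(f(q),(440,300));cv2.imwrite('pics/m7.png',np.vstack([a,b]))
E
```

```text
t 20.6 pos [ 0.6642 -0.1762  0.2088] phi 2.5 tilt -0.0002 -0.0002 w 0.0540 g 0.0 F [-0.2  0.3  0. ] j [-0.42  0.52  1.21 -0.    1.41 -0.46]
turn 0.012  shift x 0.77 y -0.01 z 13.93
```

View pics/m7.png

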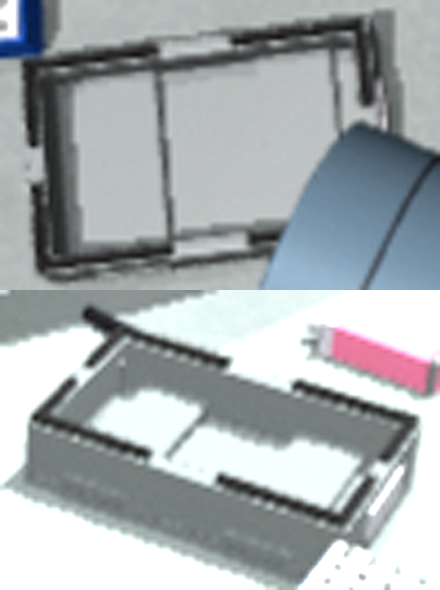

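The enhanced crop shows an empty box floor with a thin dark line across it, from (155,75) to (170,245) in the top view. I'll check the line's height from both views while picking the cartridge up.

```bash
python3 -m creep '[[[0,0,0.012,0.7,0,2,5.4],[0,0,0,0,0,3,5.4],[0,0,0,0,0,3,5.4],[0,0,0,0,0,3,5.4],[0,0,0,0,0,1.5,5.4],[0,0,0,0,0,1.4,5.4],[0,0,0,0,0,0,5.4],[0,0,0,0,0,0,2],[0,0,0,0,0,0,2],[0,0,0,0,0,0,2],[0,0,0,0,0,0,2],[0,0,0,0,0,0,2]]]' 25
python3 - <<'E'
from h import *
c=cap('top');s=cap('scene')
B=np.array([.4826,.277]);y=np.radians(4.9);R=np.array([[np.cos(y),-np.sin(y)],[np.sin(y),np.cos(y)]])
for z in(0.,.01,.02,.03):
    print(z,[((ray(c,p,z)[:2]-B)@R).round(4).tolist() for p in((213.2,211.8),(216.6,249.9))],[((ray(s,p,z)[:2]-B)@R).round(4).tolist() for p in((394.3,233.7),(386.7,244.8))])
# box corners via scene for cross check, z=.062
print([ (ray(s,(350+u*95/440-.3,208+(v-290)*67/300-.3),.062)).round(3).tolist() for u,v in((35,418),(340,520),(418,420))])
E
```

```text
clock: 21.7
position: [0.6647, -0.1683, 0.0713]
ee_rot: [[-0.029, 1.0, 0.002], [1.0, 0.029, -0.001], [-0.001, 0.001, -1.0]]
force: [-2.6, -0.3, 4.9]
width: 0.0314
grasp_force: 24.9
0.0 [[0.0613, 0.0429], [-0.0557, 0.0407]] [[-0.0795, -0.0445], [-0.0079, -0.0388]]
0.01 [[0.0593, 0.0409], [-0.057, 0.0386]] [[-0.0664, -0.0392], [0.0042, -0.0336]]
0.02 [[0.0573, 0.0388], [-0.0582, 0.0366]] [[-0.0534, -0.0339], [0.0164, -0.0283]]
0.03 [[0.0553, 0.0367], [-0.0594, 0.0345]] [[-0.0404, -0.0286], [0.0286, -0.0231]]
[[0.569, 0.178, 0.062], [0.545, 0.397, 0.062], [0.412, 0.389, 0.062]]
```

```bash
python3 - <<'E'
from h import *
c=cap('top')
for f in('top0.png','t2.png'):
    im=cv2.imread('pics/'+f);r=cv2.resize(im[195:265,175:275],None,fx=8,fy=8,interpolation=cv2.INTER_CUBIC)
    for th in(38,48):
        m=(r.max(2)<th).astype(np.uint8)
        pts=[]
        n,l,st,ce=cv2.connectedComponentsWithStats(m)
        for i in range(1,n):
            if st[i,4]>150: pts.append(np.argwhere(l==i)[:,::-1])
        P=np.vstack(pts).astype(np.float32);q=cv2.boxPoints(cv2.minAreaRect(P))
        w=np.array([ray(c,((u+.5)/8+174.5,(v+.5)/8+194.5),.062)[:2] for u,v in q])
        print(f,th,q.round().tolist(),w.round(4).tolist(),w.mean(0).round(4),np.linalg.norm(w-np.roll(w,1,0),axis=1).round(4))
E
python3 d.py 0.6638 -0.1685 0.2 1.8
```

```text
top0.png 38 [[48.0, 101.0], [707.0, 30.0], [762.0, 551.0], [103.0, 621.0]] [[0.545, 0.4073], [0.565, 0.1658], [0.3749, 0.1463], [0.3555, 0.3818]] [0.4601 0.2753] [0.1912 0.2424 0.1911 0.2363]
top0.png 48 [[42.0, 529.0], [71.0, -2.0], [772.0, 37.0], [742.0, 568.0]] [[0.3886, 0.4048], [0.5831, 0.3998], [0.5618, 0.142], [0.3687, 0.1535]] [0.4756 0.275 ] [0.2521 0.1945 0.2586 0.1934]
t2.png 38 [[52.0, 101.0], [706.0, 31.0], [761.0, 551.0], [107.0, 620.0]] [[0.5448, 0.4058], [0.5647, 0.1661], [0.3749, 0.1466], [0.3557, 0.3804]] [0.46   0.2747] [0.1908 0.2406 0.1908 0.2346]
t2.png 48 [[41.0, 528.0], [72.0, -2.0], [823.0, 41.0], [793.0, 571.0]] [[0.389, 0.405], [0.5831, 0.3997], [0.5598, 0.1232], [0.3673, 0.1354]] [0.4748 0.2658] [0.2705 0.1941 0.2775 0.1929]
t 21.9 pos [ 0.6647 -0.1683  0.0713] phi 1.7 tilt 0.0015 -0.0011 w 0.0321 g 24.9 F [-2.3 -0.6  6.2] j [-0.41  0.63  1.38 -0.    1.13 -0.44]
turn -0.002  shift x -0.01 y -0.09 z -12.87
```

```bash
python3 -m creep '[[[0,0,0,0,0,-1,2],[0,0,0,0,0,-2,2],[0,0,0,0,0,-3,2],[0,0,0,0,0,-3,2],[0,0,0,0,0,-3,2],[0,0,0.11,0,0,-1,2],[0,0,0.12,0,0,0,2],[0,0,0.12,0,0,0,2],[0,0,0.12,0,0,0,2],[0,0,0.12,0,0,0,2],[0,0,0.12,0,0,0,2],[0,0,0.12,0,0,0,2]]]'
python3 -m creep '[[[0,0,0.12,0,0,0,2],[0,0,0.12,0,0,0,2],[0,0,0.12,0,0,0,2],[0,0,0.12,0,0,0,2],[0,0,0.12,0,0,0,2],[0,0,0.08,0,0,0,2],[0,0,0,0,0,0,2]]]' >/dev/null
python3 d.py 0.4785 0.3268 0.2 -85.1
```

```text
clock: 22.85
position: [0.6642, -0.1677, 0.1998]
ee_rot: [[0.722, 0.692, -0.0], [0.692, -0.722, 0.0], [0.0, -0.0, -1.0]]
force: [1.3, 0.2, -3.4]
width: 0.0319
grasp_force: 24.9
t 23.4 pos [ 0.6642 -0.1677  0.1997] phi -85.0 tilt -0.0002 0.0003 w 0.0318 g 24.9 F [ 0.   0.1 -2.3] j [-0.41  0.53  1.23  0.    1.39  1.07]
turn 0.002  shift x -14.28 y -50.86 z -0.03
```

```bash
python3 -m creep '[[[0,0,0,-0.4,-1.5,0,2],[0,0,0,-0.9,-3.3,0,2],[0,0,0,-1,-3.4,0,2],[0,0,0,-1,-3.4,0,2],[0,0,0,-1,-3.4,0,2],[0,0,0,-1,-3.4,0,2],[0,0,0,-1,-3.5,0,2],[0,0,0,-1,-3.5,0,2],[0,0,0,-1,-3.5,0,2],[0,0,0,-1,-3.5,0,2],[0,0,0,-1,-3.5,0,2],[0,0,0,-1,-3.5,0,2]]]'>/dev/null
python3 -m creep '[[[0,0,0,-1,-3.5,0,2],[0,0,0,-1,-3.5,0,2],[0,0,0,-1,-3.3,0,2],[0,0,0,-0.4,-1.1,0,2],[0,0,0,0,0,3,2],[0,0,0,0,0,3,2],[0,0,0,0,0,2,2],[0,0,0,0,0,1,2],[0,0,0,0,0,0,2],[0,0,0,0,0,0,2]]]'>/dev/null
python3 d.py 0.4785 0.3268 0.036 -85.1
python3 - <<'E'
from h import *
c=cap('scene','s8.png');im=cv2.imread('pics/s8.png');cv2.imwrite('pics/s8c.png',cv2.resize(im[180:280,340:460],None,fx=5,fy=5,interpolation=2))
E
```

```text
t 25.3 pos [0.4728 0.3247 0.11  ] phi -84.8 tilt -0.0000 -0.0001 w 0.0318 g 24.9 F [-0.  -0.4 -2.3] j [ 0.41  0.41  1.65 -0.    1.08  1.89]
turn 0.005  shift x 0.59 y -0.16 z 7.40
```

View pics/s8c.png

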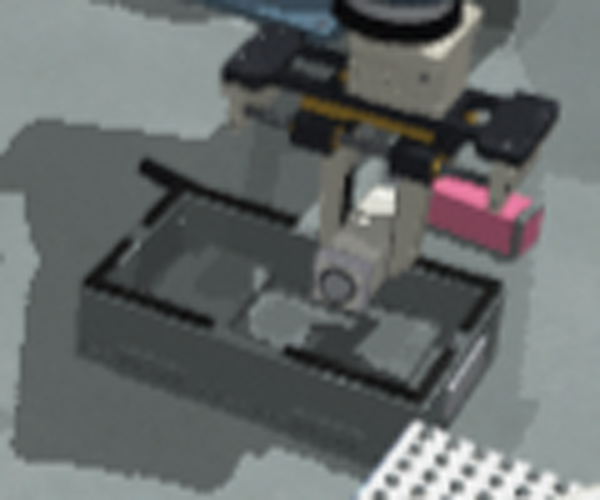

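The pestle, at (335,285), is nearly flush with the band, so it was driven home. The cartridge is above the box and slightly toward the robot, so I'll correct that and lower.

```bash
python3 -m creep '[[[0,0,0.005,0.5,-0.1,0,2],[0,0,0,0,0,1.5,2],[0,0,0,0,0,1.5,2],[0,0,0,0,0,1.5,2],[0,0,0,0,0,1.2,2],[0,0,0,0,0,0.8,2],[0,0,0,0,0,0.6,2],[0,0,0,0,0,0.2,2],[0,0,0,0,0,0,2],[0,0,0,0,0,0,2]]]'
python3 d.py 0.4785 0.3268 0.036 -85.1
```

```text
clock: 26.15
position: [0.4779, 0.3266, 0.0374]
ee_rot: [[0.996, 0.085, 0.001], [0.085, -0.996, 0.001], [0.001, -0.0, -1.0]]
force: [-0.2, -0.4, -2.0]
width: 0.0318
grasp_force: 24.9
t 26.1 pos [0.4779 0.3266 0.0374] phi -85.1 tilt 0.0012 0.0005 w 0.0318 g 24.9 F [-0.2 -0.4 -2. ] j [0.41 0.51 1.7  0.   0.93 1.89]
turn -0.001  shift x 0.07 y -0.02 z 0.14
```

```bash
python3 -m creep '[[[0,0,0,0,0,0.2,2],[0,0,0,0,0,0,2],[0,0,0,0,0,0,5],[0,0,0,0,0,0,5],[0,0,0,0,0,0,5],[0,0,0,0,0,0,5],[0,0,0,0,0,-2,5.4],[0,0,0,0,0,-3,6],[0,0,0,0,0,-3,6],[0,0,0,0,0,-3,6],[0,0,0,0,0,-2,6],[0,0,0.097,0,0,-2,6]]]'>/dev/null
cat > cart.py <<'E'
from h import *
c=cap('top','tc.png');im=cv2.imread('pics/tc.png')
g=im.astype(int);m=((g.min(2)>140)&(g.max(2)-g.min(2)<30)).astype(np.uint8)
n,l,st,ce=cv2.connectedComponentsWithStats(m)
for i in range(1,n):
    if st[i,4]>100 and 170<ce[i,0]<480 and 190<ce[i,1]<270:
        cn,_=cv2.findContours((l==i).astype(np.uint8),0,2)
        r=cv2.minAreaRect(cn[0]);z=0.022 if st[i,4]>2000 else 0.032
        print(st[i],np.round(r[0],1),np.round(r[1],1),round(r[2],1),ray(c,r[0],z).round(4))
E
python3 cart.py; python3 d.py 0.499 -0.105 0.12 -96.2
```

```text
[ 375  200   82   50 3479] [415.5 224.5] [49. 81.] 90.0 [ 0.4823 -0.2827  0.022 ]
[350 204  12  31 278] [355.3 219.1] [ 9.5 29.8] 4.6 [ 0.5015 -0.1041  0.032 ]
t 27.2 pos [0.4793 0.3273 0.1906] phi -91.2 tilt 0.0074 0.0031 w 0.0599 g 0.0 F [2.1 1.2 2. ] j [ 0.41  0.34  1.54 -0.    1.25  2.  ]
turn 0.087  shift x 6.63 y 42.76 z 7.06
```

```bash
python3 -m creep '[[[0,0,0.087,0,0,0,6],[0,0,0,0.5,3,0,6],[0,0,0,0.5,3.4,0,6],[0,0,0,0.5,3.4,0,6],[0,0,0,0.5,3.4,0,6],[0,0,0,0.5,3.4,0,6],[0,0,0,0.5,3.4,0,6],[0,0,0,0.5,3.4,0,6],[0,0,0,0.5,3.4,0,6],[0,0,0,0.5,3.4,0,6],[0,0,0,0.5,3.4,0,6],[0,0,0,0.5,3.4,0,6]]]'>/dev/null
python3 -m creep '[[[0,0,0,0.5,3.4,0,6],[0,0,0,0.5,2,0,6],[0,0,0,0,0,3,6],[0,0,0,0,0,3,6],[0,0,0,0,0,3,6],[0,0,0,0,0,2,6],[0,0,0,0,0,0,6],[0,0,0,0,0,0,6]]]' 25 >/dev/null
python3 d.py 0.5 -0.105 0.024 -96.2
```

```text
t 28.9 pos [ 0.4991 -0.1017  0.0738] phi -95.7 tilt -0.0027 0.0012 w 0.0599 g 0.0 F [ 0.2 -1.5 -0. ] j [-0.42  0.36  1.84 -0.    0.94  1.25]
turn 0.009  shift x 0.13 y 0.31 z 4.98
```

```bash
python3 -m creep '[[[0,0,0.009,0.1,0.3,1.5,6],[0,0,0,0,0,1.5,6],[0,0,0,0,0,1.3,6],[0,0,0,0,0,0.7,6],[0,0,0,0,0,0,6],[0,0,0,0,0,0,2],[0,0,0,0,0,0,2],[0,0,0,0,0,0,2],[0,0,0,0,0,0,2],[0,0,0,0,0,0,2]]]' 25
python3 d.py 0.664 -0.165 0.16 1.8
```

```text
clock: 29.7
position: [0.501, -0.105, 0.0253]
ee_rot: [[0.994, -0.108, 0.001], [-0.108, -0.994, -0.0], [0.001, -0.0, -1.0]]
force: [0.0, -0.8, 5.3]
width: 0.0321
grasp_force: 25.1
t 29.7 pos [ 0.501  -0.105   0.0253] phi -96.2 tilt 0.0011 -0.0001 w 0.0321 g 25.1 F [ 0.  -0.8  5.3] j [-0.43  0.44  1.88  0.    0.83  1.25]
turn -1.711  shift x -6.50 y 16.10 z -13.47
```

```bash
python3 -m creep '[[[0,0,0,0,0,-1.5,2],[0,0,0,0,0,-3,2],[0,0,0,0,0,-3,2],[0,0,0,0,0,-3,2],[0,0,-0.1,0,0,-3,2],[0,0,-0.12,0,0,0,2],[0,0,-0.12,0,0,0,2],[0,0,-0.12,0,0,0,2],[0,0,-0.12,0,0,0,2],[0,0,-0.12,0,0,0,2],[0,0,-0.12,0,0,0,2],[0,0,-0.12,0,0,0,2]]]'>/dev/null
python3 -m creep '[[[0,0,-0.12,0,0,0,2],[0,0,-0.12,0,0,0,2],[0,0,-0.12,0,0,0,2],[0,0,-0.12,0,0,0,2],[0,0,-0.12,0,0,0,2],[0,0,-0.12,0,0,0,2],[0,0,-0.05,0,0,0,2],[0,0,0,-1.2,3,0,2],[0,0,0,-1.3,3.2,0,2],[0,0,0,-1.3,3.2,0,2],[0,0,0,-1.3,3.2,0,2],[0,0,0,-1.3,3.3,0,2]]]'>/dev/null
python3 -m creep '[[[0,0,0,0,0,0,2],[0,0,0,0,0,0,2]]]'>/dev/null
python3 d.py 0.6638 -0.165 0.0712 1.8
```

```text
t 31.9 pos [ 0.662  -0.1646  0.1575] phi 1.8 tilt -0.0024 0.0010 w 0.0320 g 25.0 F [-0.4  0.8 -3. ] j [-0.41  0.55  1.29 -0.    1.3  -0.44]
turn -0.001  shift x -0.04 y 0.18 z 8.63
```

```bash
python3 -m creep '[[[0,0,0,0,0.2,2,2],[0,0,0,0,0,2,2],[0,0,0,0,0,1.5,2],[0,0,0,0,0,0.8,2],[0,0,0,0,0,0.8,2],[0,0,0,0,0,0.5,2],[0,0,0,0,0,0.4,2],[0,0,0,0,0,0.3,2],[0,0,0,0,0,0.2,2],[0,0,0,0,0,0.1,2],[0,0,0,0,0,0,2],[0,0,0,0,0,0,2]]]'
python3 d.py 0.6638 -0.168 0.0712 1.8
```

```text
clock: 32.87
position: [0.6638, -0.1642, 0.074]
ee_rot: [[-0.031, 1.0, 0.001], [1.0, 0.031, -0.0], [-0.0, 0.001, -1.0]]
force: [0.1, -0.2, -1.7]
width: 0.0318
grasp_force: 25.0
t 32.9 pos [ 0.6638 -0.1642  0.074 ] phi 1.8 tilt 0.0006 -0.0003 w 0.0318 g 25.0 F [ 0.1 -0.2 -1.7] j [-0.41  0.63  1.38 -0.    1.14 -0.44]
turn -0.000  shift x -0.38 y -0.01 z 0.28
```

```bash
python3 -m creep '[[[0,0,0,-0.1,0,0.15,2],[0,0,0,-0.1,0,0.1,2],[0,0,0,-0.1,0,0,2],[0,0,0,-0.1,0,0,2],[0,0,0,0,0,0,2],[0,0,0,0,0,0,2]]]'
python3 d.py 0.6638 -0.168 0.0712 1.8
```

```text
clock: 33.37
position: [0.6638, -0.1666, 0.0714]
ee_rot: [[-0.031, 1.0, 0.0], [1.0, 0.031, 0.002], [0.002, 0.0, -1.0]]
force: [-0.6, 6.3, 0.0]
width: 0.032
grasp_force: 25.0
t 33.4 pos [ 0.6638 -0.1666  0.0714] phi 1.8 tilt 0.0003 0.0021 w 0.0320 g 25.0 F [-0.6  6.3  0. ] j [-0.41  0.63  1.38  0.    1.14 -0.44]
turn -0.000  shift x -0.14 y -0.01 z 0.02
```

Seated against the anvil. Next is release and back to the handle.

```bash
python3 -m creep '[[[0,0,0,0.1,0,0,2],[0,0,0,0,0,0,5.2],[0,0,0,0,0,0,5.2],[0,0,0,0,0,0,5.2],[0,0,0,0,0,0,5.2],[0,0,0,0,0,-2,5.2],[0,0,0,0,0,-3,5.2],[0,0,0,0,0,-3,5.2],[0,0,0,0,0,-3,5.2],[0,0,0,0,0,-2,5.2],[0,0,-0.12,0,0,0,5],[0,0,-0.12,0,0,0,5]]]' 40 >/dev/null
python3 -m creep '[[[0,0,-0.12,0,0,0,5],[0,0,-0.12,0,0,0,5],[0,0,-0.12,0,0,0,5],[0,0,-0.12,0,0,0,5],[0,0,-0.12,0,0,0,5],[0,0,-0.12,0,0,0,5],[0,0,-0.12,0,0,0,5],[0,0,-0.12,0,0,0,5],[0,0,-0.12,0,0,0,5],[0,0,-0.12,0,0,0,5],[0,0,-0.12,0,0,0,5],[0,0,0,0,2,0,5]]]' >/dev/null
python3 -m creep '[[[0,0,0,0,3.3,0,4.8],[0,0,0,0,3.3,0,4.8],[0,0,0,0,3.3,0,4.8],[0,0,0,0,3.3,0,4.8],[0,0,0,0,3.3,0,4.8],[0,0,0,0,3.3,0,4.8],[0,0,0,0,3.3,0,4.8],[0,0,0,0,3.3,0,4.8],[0,0,0,0,3.3,0,4.8],[0,0,0,0,0.6,0,4.8],[0,0,0,0,0,0,4.8],[0,0,0,0,0,0,4.8]]]' >/dev/null
python3 d.py 0.6545 0.1564 0.110 91.8
python3 - <<'E'
from h import *
im=cap('top')['color'];im=im[:,:,::-1];cv2.imwrite('pics/t9c.png',cv2.resize(im[130:260,170:430],None,fx=3,fy=3,interpolation=2))
E
```

```text
t 36.4 pos [0.6571 0.1554 0.2011] phi 91.2 tilt 0.0001 -0.0009 w 0.0480 g 0.0 F [-0.6  0.1 -0.6] j [ 0.07  0.51  1.25 -0.    1.38 -1.52]
turn -0.010  shift x 0.26 y 0.11 z 9.11
```

View pics/t9c.png

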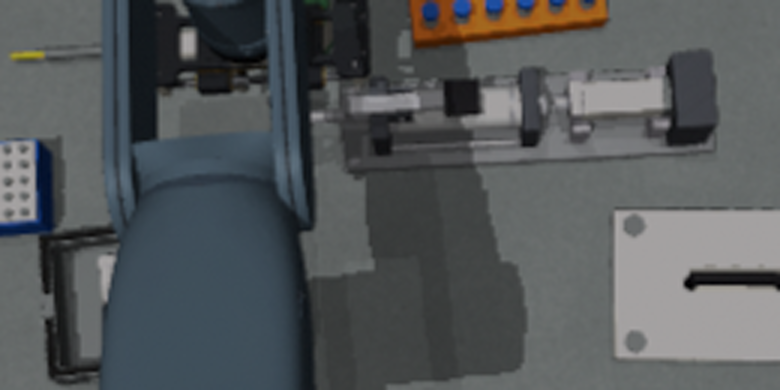

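The second cartridge sits in the cradle at (620,97) with its pestle out toward the striker at (560,103). Now I'll cock it.

```bash
python3 -m creep '[[[0,0,-0.01,0.25,0.1,2,4.8],[0,0,0,0,0,2.4,4.8],[0,0,0,0,0,2.4,4.8],[0,0,0,0,0,1.5,4.8],[0,0,0,0,0,0.8,4.8],[0,0,0,0,0,0,1.5],[0,0,0,0,0,0,1.5],[0,0,0,0,0,0,1.5],[0,0,0,0,0,0,1.5],[0,0,0,0,0,0,1.5]]]' 40
python3 -m creep '[[[0,0,0,0,0.5,0,1.5],[0,0,0,0,0.5,0,1.5],[0,0,0,0,0.5,0,1.5],[0,0,0,0,0.5,0,1.5],[0,0,0,0,0.5,0,1.5],[0,0,0,0,0.5,0,1.5],[0,0,0,0,0.5,0,1.5],[0,0,0,0,0.5,0,1.5],[0,0,0,0,0.5,0,1.5],[0,0,0,0,0.5,0,1.5],[0,0,0,0,0.5,0,1.5],[0,0,0,0,0.3,0,1.5]]]' >/dev/null
python3 -m creep '[[[0,0,0,0,0.2,0,1.5],[0,0,0,0,0,0,1.5],[0,0,0,0,0,0,1.5],[0,0,0,0,0,0,1.5]]]'
python3 -m creep '[[[0,0,0,0,-0.3,0,1.5],[0,0,0,0,-0.3,0,1.5],[0,0,0,0,-0.3,0,1.5],[0,0,0,0,0,0,1.5],[0,0,0,0,0,0,1.5]]]'
```

```text
clock: 37.25
position: [0.6555, 0.1567, 0.1117]
ee_rot: [[-1.0, -0.03, 0.003], [-0.03, 1.0, 0.0], [-0.003, 0.0, -1.0]]
force: [0.4, -0.6, 2.2]
width: 0.0215
grasp_force: 40.0
clock: 38.58
position: [0.654, 0.2112, 0.1116]
ee_rot: [[-1.0, -0.029, 0.002], [-0.029, 1.0, -0.009], [-0.002, -0.009, -1.0]]
force: [-0.2, -19.9, 7.9]
width: 0.0213
grasp_force: 40.1
clock: 39.0
position: [0.6541, 0.2063, 0.1117]
ee_rot: [[-1.0, -0.03, 0.003], [-0.03, 1.0, -0.002], [-0.003, -0.002, -1.0]]
force: [0.7, -8.4, 6.0]
width: 0.0214
grasp_force: 40.0
```

Held at .2063 with the force relieved, as before. Release, then trigger.

```bash
python3 -m creep '[[[0,0,0,0,-0.2,0,1.5],[0,0,0,0,0,0,1.5],[0,0,0,0,0,0,4.8],[0,0,0,0,0,0,4.8],[0,0,0,0,0,0,4.8],[0,0,0,0,0,0,4.8],[0,0,0,0,0,-2,4.8],[0,0,0,0,0,-3,4.8],[0,0,0,0,0,-3,4.8],[0,0,0,0,0,-1,4.8],[0,0,0,0,0,0,0],[0,0,0,0,0,0,0]]]'
python3 -m creep '[[[0,0,0,0,-2,0,0],[0,0,0,0,-3,0,0],[0,0,0,0,-3,0,0],[0,0,0,0,-3,0,0],[0,0,0,0,-3,0,0],[0,0,0,0,-3,0,0],[0,0,0,0,-3,0,0],[0,0,0,0,-2,1,0],[0,0,0,0,0,2,0],[0,0,0,0,0,0.8,0],[0,0,0,0,0,0,0],[0,0,0,0,0,0,0]]]' >/dev/null
python3 d.py 0.6595 -0.0147 0.127 91.8
```

```text
clock: 40.0
position: [0.6529, 0.2059, 0.1997]
ee_rot: [[-1.0, -0.03, 0.0], [-0.03, 1.0, 0.0], [-0.0, 0.0, -1.0]]
force: [-0.8, -0.2, -0.6]
width: 0.0392
grasp_force: 0.0
t 41.0 pos [ 0.6586 -0.0133  0.1602] phi 91.8 tilt -0.0039 0.0010 w 0.0008 g 0.0 F [-0.2  0.3  0.4] j [-0.19  0.51  1.35  0.    1.28 -1.79]
turn -0.001  shift x -0.08 y -0.15 z 3.32
```

```bash
python3 -m creep '[[[0,0,0,-0.1,-0.1,1.5,0],[0,0,0,0,0,1,0],[0,0,0,0,0,0.7,0],[0,0,0,0,0,0.3,0],[0,0,0,0,0,0.3,0],[0,0,0,0,0,0.2,0],[0,0,0,0,0,0.2,0],[0,0,0,0,0,0,0],[0,0,0,0,0,0.1,0],[0,0,0,0,0,0,0],[0,0,0,0,0,0,0]]]'
python3 -m creep '[[[0,0,0,0,0,-1,0],[0,0,0,0,0,-3,0],[0,0,0,0,0,-3,5.4],[0,0,0,0,0,-2,5.4],[0,0,0,0,-4,0,5.4],[0,0,0,0,-4,0,5.4],[0,0,0,0,-4,0,5.4],[0,0,0,0,-3,0,5.4],[0,0,0.12,0,0,0,5.4],[0,0,0.12,0,0,0,5.4],[0,0,0.12,0,0,0,5.4],[0,0,0.12,0,0,0,5.4]]]' 25 >/dev/null
python3 -m creep '[[[0,0,0.12,0,0,0,5.4],[0,0,0.12,0,0,0,5.4],[0,0,0.12,0,0,0,5.4],[0,0,0.12,0,0,0,5.4],[0,0,0.12,0,0,0,5.4],[0,0,0.12,0,0,0,5.4],[0,0,0.12,0,0,0,5.4],[0,0,0.12,0,0,0,5.4],[0,0,0.12,0,0,0,5.4],[0,0,0,0,0,0,5.4],[0,0,0,0,0,0,5.4]]]' >/dev/null
python3 d.py 0.6638 -0.168 0.071 1.8
python3 - <<'E'
from h import *
c=cap('scene','s10.png');im=cv2.imread('pics/s10.png')
n,l,st,ce=cv2.connectedComponentsWithStats((im.max(2)<45).astype(np.uint8))
for i in range(1,n):
    if st[i,4]>30 and 320<ce[i,0]<360 and 220<ce[i,1]<260: print(st[i],ce[i])
E
```

```text
clock: 41.92
position: [0.6605, -0.0154, 0.1225]
ee_rot: [[-1.0, -0.031, 0.001], [-0.031, 1.0, -0.002], [-0.001, -0.002, -1.0]]
force: [-7.4, -1.2, 14.4]
width: 0.0005
grasp_force: 7.5
t 43.8 pos [ 0.6655 -0.1648  0.2095] phi 2.6 tilt 0.0004 -0.0001 w 0.0544 g 0.0 F [-0.8  0.7  0.3] j [-0.41  0.52  1.21  0.    1.41 -0.45]
turn 0.014  shift x -0.32 y -0.18 z 13.85
[346 235   6  23 129] [348.4496124  246.36434109]
```

The handle is still at the cocked pixel, because the press stopped about 2 mm short. I'll go back and press deeper.

```bash
python3 -m creep '[[[0,0,0.014,2,0,0,0],[0,0,0,3.3,0,0,0],[0,0,0,3.3,0,0,0],[0,0,0,3.3,0,0,0],[0,0,0,3,0,0,0],[0,0,0,0,0,3,0],[0,0,0,0,0,3,0],[0,0,0,0,0,1,0],[0,0,0,0,0,0,0],[0,0,0,0,0,0,0]]]' >/dev/null
python3 d.py 0.660 -0.015 0.127 1.8
```

```text
t 44.7 pos [ 0.661  -0.0164  0.1393] phi 1.6 tilt -0.0008 0.0001 w 0.0003 g 0.0 F [0.6 0.3 0.9] j [-0.19  0.53  1.38 -0.    1.24 -0.22]
turn -0.004  shift x 0.15 y -0.10 z 1.23
```

```bash
python3 -m creep '[[[0,0,0,0.1,-0.1,0.6,0],[0,0,0,0,0,0.6,0],[0,0,0,0,0,0.3,0],[0,0,0,0,0,0.3,0],[0,0,0,0,0,0.2,0],[0,0,0,0,0,0,0],[0,0,0,0,0,0,0]]]'
python3 -m creep '[[[0,0,0,0,0,0.1,0],[0,0,0,0,0,0.1,0],[0,0,0,0,0,0,0],[0,0,0,0,0,0,0]]]'
```

```text
clock: 45.3
position: [0.6607, -0.0159, 0.1208]
ee_rot: [[-0.027, 1.0, 0.003], [1.0, 0.027, -0.001], [-0.001, 0.003, -1.0]]
force: [-1.3, -1.9, 4.7]
width: 0.0005
grasp_force: 2.1
clock: 45.63
position: [0.6608, -0.0162, 0.119]
ee_rot: [[-0.027, 1.0, 0.003], [1.0, 0.027, -0.002], [-0.002, 0.002, -1.0]]
force: [-2.2, -3.9, 11.3]
width: 0.0004
grasp_force: 5.5
```

Now I'll lift, check the handle, and move back over the cradle.

```bash
python3 -m creep '[[[0,0,0,0,0,-1,0],[0,0,0,0,0,-3,0],[0,0,0,0,0,-3,5.4],[0,0,0,0,0,-2,5.4],[0,0,0,-3,0,0,5.4],[0,0,0,-4,0,0,5.4],[0,0,0,-4,0,0,5.4],[0,0,0,-4,0,0,5.4],[0,0,0,-0.2,0,0,5.4],[0,0,0,0,0,0,5.4],[0,0,0,0,0,0,5.4]]]' >/dev/null
python3 d.py 0.6638 -0.168 0.071 1.8
python3 - <<'E'
from h import *
c=cap('scene','s11.png');im=cv2.imread('pics/s11.png')
n,l,st,ce=cv2.connectedComponentsWithStats((im.max(2)<45).astype(np.uint8))
for i in range(1,n):
    if st[i,4]>30 and 320<ce[i,0]<360 and 220<ce[i,1]<260: print(st[i],ce[i])
E
```

```text
t 46.5 pos [ 0.6638 -0.1668  0.2065] phi 1.5 tilt -0.0011 0.0016 w 0.0531 g 0.0 F [ 0.1  1.  -0.8] j [-0.41  0.52  1.22  0.    1.4  -0.44]
turn -0.005  shift x -0.12 y -0.00 z 13.55
[332 229   7  23 122] [335.18032787 239.66393443]
```

The striker has fired and the handle is at rest. Now I'll pick up the second cartridge.

```bash
python3 -m creep '[[[0,0,-0.005,-0.1,0,2,5.4],[0,0,0,0,0,3,5.4],[0,0,0,0,0,3,5.4],[0,0,0,0,0,3,5.4],[0,0,0,0,0,1.5,5.4],[0,0,0,0,0,1,5.4],[0,0,0,0,0,0,5.4],[0,0,0,0,0,0,2],[0,0,0,0,0,0,2],[0,0,0,0,0,0,2],[0,0,0,0,0,0,2],[0,0,0,0,0,0,2]]]' 25
python3 -m creep '[[[0,0,0,0,0,-1,2],[0,0,0,0,0,-2,2],[0,0,0,0,0,-3,2],[0,0,0,0,0,-3,2],[0,0,0,0,0,-3,2],[0,0,0.11,0,0,-1,2],[0,0,0.12,0,0,0,2],[0,0,0.12,0,0,0,2],[0,0,0.12,0,0,0,2],[0,0,0.12,0,0,0,2],[0,0,0.12,0,0,0,2],[0,0,0.12,0,0,0,2]]]'
python3 -m creep '[[[0,0,0.12,0,0,0,2],[0,0,0.12,0,0,0,2],[0,0,0.12,0,0,0,2],[0,0,0.12,0,0,0,2],[0,0,0.12,0,0,0,2],[0,0,0.08,0,0,0,2],[0,0,0,0,0,0,2]]]' >/dev/null
python3 d.py 0.4871 0.2272 0.19 -85.1
```

```text
clock: 47.6
position: [0.6646, -0.1683, 0.0739]
ee_rot: [[-0.032, 0.999, 0.002], [0.999, 0.032, -0.001], [-0.001, 0.002, -1.0]]
force: [-1.1, 2.0, 6.4]
width: 0.0314
grasp_force: 25.0
clock: 48.6
position: [0.6638, -0.1681, 0.2023]
ee_rot: [[0.72, 0.694, -0.0], [0.694, -0.72, 0.0], [-0.0, -0.0, -1.0]]
force: [-0.1, -0.6, -2.4]
width: 0.0318
grasp_force: 25.0
t 49.2 pos [ 0.6639 -0.1681  0.2022] phi -84.9 tilt -0.0004 0.0002 w 0.0315 g 25.0 F [-0.1  0.2 -2.1] j [-0.41  0.52  1.22  0.    1.39  1.07]
turn 0.004  shift x -14.24 y -40.90 z 1.22
```

```bash
python3 -m creep '[[[0,0,0,-0.5,-1.5,0,2],[0,0,0,-1.1,-3.2,0,2],[0,0,0,-1.1,-3.2,0,2],[0,0,0,-1.1,-3.2,0,2],[0,0,0,-1.1,-3.2,0,2],[0,0,0,-1.1,-3.2,0,2],[0,0,0,-1.1,-3.2,0,2],[0,0,0,-1.1,-3.2,0,2],[0,0,0,-1.1,-3.2,0,2],[0,0,0,-1.1,-3.2,0,2],[0,0,0,-1.1,-3.2,0,2],[0,0,0,-1.1,-3.2,0,2]]]'>/dev/null
python3 -m creep '[[[0,0,0,-1.1,-3,0,2],[0,0,0,-0.5,-1.2,0,2],[0,0,0,0,0,3,2],[0,0,0,0,0,3,2],[0,0,0,0,0,2,2],[0,0,0,0,0,0,2],[0,0,0,0,0,0,2]]]'>/dev/null
python3 d.py 0.4868 0.2272 0.0385 -85.1
python3 - <<'E'
from h import *
c=cap('scene','s12.png');im=cv2.imread('pics/s12.png');cv2.imwrite('pics/s12c.png',cv2.resize(im[180:280,340:460],None,fx=5,fy=5,interpolation=2))
E
```

```text
t 50.8 pos [0.4843 0.2255 0.1217] phi -84.6 tilt -0.0023 -0.0007 w 0.0320 g 25.0 F [-0.2  0.5 -2.4] j [ 0.23  0.34  1.73 -0.    1.08  1.7 ]
turn 0.008  shift x 0.26 y -0.14 z 8.32
```

View pics/s12c.png

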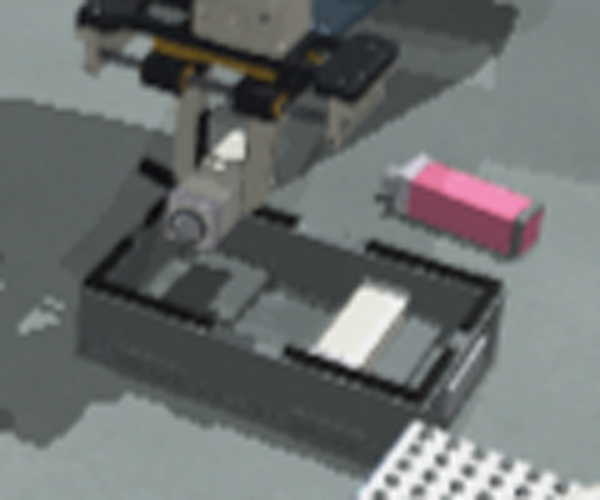

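The first cartridge lies flat in the box at (360,325). The second is above its slot with its pestle, at (185,225), home. I'll lower it.

```bash
python3 -m creep '[[[0,0,0.008,0.25,-0.1,1,2],[0,0,0,0,0,1.5,2],[0,0,0,0,0,1.5,2],[0,0,0,0,0,1.5,2],[0,0,0,0,0,1.2,2],[0,0,0,0,0,0.8,2],[0,0,0,0,0,0.4,2],[0,0,0,0,0,0.2,2],[0,0,0,0,0,0,2],[0,0,0,0,0,0,2]]]'
python3 d.py 0.4868 0.2272 0.0385 -85.1
```

```text
clock: 51.65
position: [0.4879, 0.2274, 0.0419]
ee_rot: [[0.996, 0.085, 0.001], [0.085, -0.996, 0.0], [0.001, -0.0, -1.0]]
force: [0.1, -0.3, -1.7]
width: 0.0318
grasp_force: 25.0
t 51.6 pos [0.4879 0.2274 0.0419] phi -85.1 tilt 0.0014 0.0003 w 0.0318 g 25.0 F [ 0.1 -0.3 -1.7] j [0.23 0.45 1.8  0.   0.89 1.71]
turn -0.001  shift x -0.11 y 0.01 z 0.34
```

```bash
python3 -m creep '[[[0,0,0,-0.1,0,0.2,2],[0,0,0,0,0,0.15,2],[0,0,0,0,0,0,5],[0,0,0,0,0,0,5],[0,0,0,0,0,0,5],[0,0,0,0,0,0,5],[0,0,0,0,0,-2,5.4],[0,0,0,0,0,-3,6],[0,0,0,0,0,-3,6],[0,0,0,0,0,-3,6],[0,0,0,0,0,-3,6],[0,0,0,0,0,-3,6]]]'
python3 -m creep '[[[0,0,-0.12,0,3,0,6],[0,0,-0.12,0,3,0,6],[0,0,-0.12,0,0,0,6],[0,0,-0.12,0,0,0,6],[0,0,-0.12,0,0,0,6],[0,0,-0.12,0,0,0,6],[0,0,-0.12,0,0,0,6],[0,0,-0.12,0,0,0,6],[0,0,-0.12,0,0,0,6],[0,0,-0.12,0,0,0,6],[0,0,-0.12,0,0,0,6],[0,0,-0.12,0,0,0,6]]]' >/dev/null
python3 cart.py
python3 - <<'E'
from h import *
c=cap('top')
im=cv2.imread('pics/tc.png');r=cv2.resize(im[195:260,365:470],None,fx=8,fy=8,interpolation=cv2.INTER_CUBIC)
g=cv2.cvtColor(r,cv2.COLOR_BGR2GRAY);print(g.shape)
ok=(r.min(2)>140).astype(np.uint8);cn,_=cv2.findContours(ok,0,2);k=max(cn,key=cv2.contourArea)
q=cv2.boxPoints(cv2.minAreaRect(k));F=lambda u,v,z:ray(c,((u+.5)/8+364.5,(v+.5)/8+194.5),z)[:2]
w=np.array([F(*p,.022) for p in q]);print(w.round(4).tolist(),w.mean(0))
inner=np.zeros_like(g);cv2.fillPoly(inner,[k],1);inner=cv2.erode(inner,np.ones((9,9)))
n,l,st,ce=cv2.connectedComponentsWithStats(((g<135)&(inner>0)).astype(np.uint8))
for i in range(1,n):
    if st[i,4]>150: print(st[i],ce[i].round(1),'disc z',F(*ce[i],.022).round(4),'bar z',F(*ce[i],.06).round(4))
E
python3 d.py 0.483 -0.282 0.2 -1.8
```

```text
clock: 52.65
position: [0.486, 0.2271, 0.2094]
ee_rot: [[0.996, 0.085, 0.0], [0.085, -0.996, 0.0], [0.0, -0.0, -1.0]]
force: [0.8, 0.3, -0.0]
width: 0.0597
grasp_force: 0.0
[ 375  200   82   50 3435] [415.5 224.5] [49. 81.] 90.0 [ 0.4823 -0.2827  0.022 ]
[216 211   6  30 116] [218.5 225.5] [ 5. 29.] 0.0 [0.4925 0.3014 0.032 ]
(520, 840)
[[0.5597, -0.1651], [0.5534, -0.4082], [0.4054, -0.397], [0.4112, -0.1585]] [ 0.48241479 -0.28218928]
[ 101   49   62   65 2855] [130.4  80.8] disc z [ 0.5448 -0.1829] bar z [ 0.5377 -0.1785]
[ 637   57   62   61 2997] [666.6  85.8] disc z [ 0.5377 -0.3826] bar z [ 0.5308 -0.3731]
[  260   190   308    70 15663] [416.5 222.8] disc z [ 0.4884 -0.2864] bar z [ 0.4827 -0.2793]
[ 105  361   61   62 2764] [134.3 390.9] disc z [ 0.4285 -0.1789] bar z [ 0.4243 -0.1746]
[ 646  361   64   66 3167] [678.1 395.2] disc z [ 0.422  -0.3785] bar z [ 0.418 -0.369]
t 53.8 pos [0.4948 0.1679 0.2078] phi -2.6 tilt 0.0003 -0.0000 w 0.0602 g 0.0 F [ 0.1 -0.3  0.1] j [ 0.11  0.23  1.65 -0.    1.26  0.16]
turn -0.013  shift x -45.00 y 0.23 z 0.78
```

```bash
python3 -m creep '[[[0,0,-0.012,-2,0,0,5],[0,0,0,-3.7,0,0,5],[0,0,0,-3.7,0,0,5],[0,0,0,-3.7,0,0,5],[0,0,0,-3.7,0,0,5],[0,0,0,-3.7,0,0,5],[0,0,0,-3.7,0,0,5],[0,0,0,-3.7,0,0,5],[0,0,0,-3.7,0,0,5],[0,0,0,-3.7,0,0,5],[0,0,0,-3.7,0,0,5],[0,0,0,-3.7,0,0,5]]]' >/dev/null
python3 -m creep '[[[0,0,0,-2,0,2,5],[0,0,0,-0.2,0,3,5],[0,0,0,0,0,3,5],[0,0,0,0,0,2,5],[0,0,0,0,0,0,5],[0,0,0,0,0,0,5]]]' >/dev/null
python3 d.py 0.483 -0.281 0.058 -1.9
```

```text
t 55.2 pos [ 0.4788 -0.2805  0.1071] phi -2.1 tilt -0.0018 0.0016 w 0.0501 g 0.0 F [ 0.3 -0.   0.1] j [-0.73  0.39  1.69  0.    1.06 -0.69]
turn -0.004  shift x -0.04 y 0.42 z 4.91
```

```bash
python3 -m creep '[[[0,0,-0.003,0,0.4,0.5,5],[0,0,0,0,0,1.5,5],[0,0,0,0,0,1.5,5],[0,0,0,0,0,1.2,5],[0,0,0,0,0,0.2,5],[0,0,0,0,0,0,5],[0,0,0,0,0,0,0.8],[0,0,0,0,0,0,0.8],[0,0,0,0,0,0,0.8],[0,0,0,0,0,0,0.8],[0,0,0,0,0,0,0.8],[0,0,0,0,0,0,0.8]]]' 50
python3 -m creep '[[[0,0,0,0,0,-0.5,0.8],[0,0,0,0,0,-1.5,0.8],[0,0,0,0,0,-3,0.8],[0,0,0,0,0,-3,0.8],[0,0,0,0,0,-3,0.8],[0,0,0,0,0,-3,0.8],[0,0,0,0,0,0,0.8],[0,0,0,0,0,0,0.8]]]'
python3 d.py 0.483 0.277 0.2 4.9
```

```text
clock: 56.25
position: [0.4834, -0.2811, 0.0589]
ee_rot: [[0.031, 1.0, 0.0], [1.0, -0.031, -0.0], [-0.0, 0.0, -1.0]]
force: [0.2, 0.0, -0.3]
width: 0.0147
grasp_force: 0.0
clock: 56.92
position: [0.4839, -0.2815, 0.1999]
ee_rot: [[0.031, 1.0, 0.002], [1.0, -0.031, -0.002], [-0.002, 0.003, -1.0]]
force: [-0.8, -0.3, -4.9]
width: 0.013
grasp_force: 50.0
t 56.9 pos [ 0.4839 -0.2815  0.1999] phi -1.8 tilt 0.0025 -0.0022 w 0.0130 g 50.0 F [-0.8 -0.3 -4.9] j [-0.73  0.3   1.57 -0.    1.27 -0.7 ]
turn -0.117  shift x 55.65 y 4.68 z -0.01
```

```bash
python3 -m creep '[[[0,0,-0.117,0,0,0,0.8],[0,0,0,1.5,0.1,0,0.8],[0,0,0,2.8,0.2,0,0.8],[0,0,0,3.4,0.3,0,0.8],[0,0,0,3.4,0.3,0,0.8],[0,0,0,3.4,0.3,0,0.8],[0,0,0,3.4,0.3,0,0.8],[0,0,0,3.4,0.3,0,0.8],[0,0,0,3.4,0.3,0,0.8],[0,0,0,3.4,0.3,0,0.8],[0,0,0,3.4,0.3,0,0.8],[0,0,0,3.4,0.3,0,0.8]]]' >/dev/null
python3 -m creep '[[[0,0,0,3.4,0.3,0,0.8],[0,0,0,3.4,0.3,0,0.8],[0,0,0,3.4,0.3,0,0.8],[0,0,0,3.4,0.3,0,0.8],[0,0,0,3.2,0.3,0,0.8],[0,0,0,2.6,0.2,0,0.8],[0,0,0,1.2,0.2,0,0.8],[0,0,0,0,0,2,0.8],[0,0,0,0,0,2,0.8],[0,0,0,0,0,1,0.8],[0,0,0,0,0,0,0.8],[0,0,0,0,0,0,0.8]]]'
python3 d.py 0.483 0.277 0.113 4.9
```

```text
clock: 58.92
position: [0.4836, 0.2755, 0.1476]
ee_rot: [[-0.085, 0.996, -0.003], [0.996, 0.085, -0.001], [-0.001, -0.003, -1.0]]
force: [-0.1, -0.5, -3.4]
width: 0.0128
grasp_force: 50.0
t 58.9 pos [0.4836 0.2755 0.1476] phi 4.9 tilt -0.0030 -0.0011 w 0.0128 g 50.0 F [-0.1 -0.5 -3.4] j [ 0.32  0.35  1.64 -0.    1.15  0.23]
turn -0.001  shift x 0.15 y -0.05 z 3.46
```

```bash
python3 -m creep '[[[0,0,0,0.15,-0.05,1,0.8],[0,0,0,0,0,0.8,0.8],[0,0,0,0,0,0.3,0.8],[0,0,0,0,0,0.3,0.8],[0,0,0,0,0,0.3,0.8],[0,0,0,0,0,0.2,0.8],[0,0,0,0,0,0,0.8],[0,0,0,0,0,0,0.8]]]'
python3 d.py 0.483 0.277 0.111 4.9
```

```text
clock: 59.58
position: [0.4839, 0.2776, 0.1197]
ee_rot: [[-0.086, 0.996, 0.0], [0.996, 0.086, 0.0], [0.0, 0.0, -1.0]]
force: [0.7, -0.1, -2.8]
width: 0.0126
grasp_force: 50.0
t 59.6 pos [0.4839 0.2776 0.1197] phi 4.9 tilt 0.0001 0.0000 w 0.0126 g 50.0 F [ 0.7 -0.1 -2.8] j [ 0.32  0.38  1.67 -0.    1.09  0.23]
turn 0.000  shift x -0.05 y -0.10 z 0.87
```

```bash
python3 -m creep '[[[0,0,0,0,0,0.3,0.8],[0,0,0,0,0,0.3,0.8],[0,0,0,0,0,0,0.8],[0,0,0,0,0,0,0.8]]]'
python3 d.py 0.483 0.277 0.111 4.9
```

```text
clock: 59.92
position: [0.4837, 0.2775, 0.1134]
ee_rot: [[-0.086, 0.996, -0.001], [0.996, 0.086, -0.0], [-0.0, -0.001, -1.0]]
force: [0.0, 0.1, -3.6]
width: 0.0127
grasp_force: 50.0
t 59.9 pos [0.4837 0.2775 0.1134] phi 4.9 tilt -0.0006 -0.0002 w 0.0127 g 50.0 F [ 0.   0.1 -3.6] j [ 0.32  0.39  1.68 -0.    1.08  0.23]
turn 0.000  shift x -0.05 y -0.07 z 0.24
```

```bash
python3 -m creep '[[[0,0,0,0,0,0.2,0.8],[0,0,0,0,0,0.1,0.8],[0,0,0,0,0,0,0.8],[0,0,0,0,0,0,0.8]]]'
python3 -m creep '[[[0,0,0,0,0,0,4],[0,0,0,0,0,0,4],[0,0,0,0,0,0,4],[0,0,0,0,0,0,4],[0,0,0,0,0,-1.5,4],[0,0,0,0,0,-3,4],[0,0,0,2.4,1.4,-1,0],[0,0,0,2.5,1.5,0,0],[0,0,0,2.5,1.5,0,0],[0,0,0,2.6,1.4,0,0],[0,0,0,0,0,0,0],[0,0,0,0,0,0,0]]]'>/dev/null
python3 d.py 0.533 0.3821 0.095 4.9
```

```text
clock: 60.25
position: [0.484, 0.2777, 0.1109]
ee_rot: [[-0.086, 0.996, 0.001], [0.996, 0.086, 0.0], [0.0, 0.001, -1.0]]
force: [0.0, 0.2, -1.6]
width: 0.0129
grasp_force: 50.0
t 61.2 pos [0.533  0.3832 0.165 ] phi 5.0 tilt -0.0004 -0.0004 w 0.0046 g 0.0 F [-1.  -0.6 -0.4] j [ 0.45  0.5   1.36 -0.    1.28  0.37]
turn 0.002  shift x -0.11 y -0.01 z 7.00
```

```bash
python3 -m creep '[[[0,0,0,-0.1,0,2.5,0],[0,0,0,0,0,2.5,0],[0,0,0,0,0,1.3,0],[0,0,0,0,0,0.5,0],[0,0,0,0,0,0.3,0],[0,0,0,0,0,0.2,0],[0,0,0,0,0,0.2,0],[0,0,0,0,0,0,0],[0,0,0,0,0,0,0]]]'
```

```text
clock: 62.0
position: [0.5336, 0.3809, 0.0926]
ee_rot: [[-0.086, 0.996, 0.002], [0.996, 0.086, 0.0], [0.0, 0.002, -1.0]]
force: [-2.5, -2.8, 6.1]
width: 0.0004
grasp_force: 2.7
```

```bash
python3 -m creep '[[[0,0,0,0,0,0.2,0],[0,0,0,0,0,0.2,0],[0,0,0,0,0,0,0],[0,0,0,0,0,0,0]]]'
```

```text
clock: 62.33
position: [0.5342, 0.3814, 0.0894]
ee_rot: [[-0.086, 0.996, 0.003], [0.996, 0.086, 0.001], [0.001, 0.003, -1.0]]
force: [-2.7, -2.3, 9.6]
width: 0.0006
grasp_force: 4.6
```

```bash
python3 -m creep '[[[0,0,0,0,0,0.2,0],[0,0,0,0,0,0.2,0],[0,0,0,0,0,0,0],[0,0,0,0,0,0,0]]]'
```

```text
clock: 62.67
position: [0.534, 0.3811, 0.0878]
ee_rot: [[-0.086, 0.996, 0.004], [0.996, 0.086, 0.001], [0.0, 0.004, -1.0]]
force: [-7.5, -6.0, 23.4]
width: 0.0001
grasp_force: 11.4
```

```bash
python3 -m creep '[[[0,0,0,0,0,0.2,0],[0,0,0,0,0,0.1,0],[0,0,0,0,0,0,0],[0,0,0,0,0,0,0]]]'
```

```text
clock: 63.0
position: [0.534, 0.3812, 0.0876]
ee_rot: [[-0.086, 0.996, 0.005], [0.996, 0.086, 0.001], [0.001, 0.005, -1.0]]
force: [-12.9, -9.1, 38.0]
width: 0.0005
grasp_force: 18.8
```

The far-left corner is down: it went stiff at TCP z .0876. Next is far right.

```bash
python3 -m creep '[[[0,0,0,0,0,-1,0],[0,0,0,0,0,-2,0],[0,0,0,-3,0,0,0],[0,0,0,-3.4,0,0,0],[0,0,0,-3.4,0,0,0],[0,0,0,-3.4,0,0,0],[0,0,0,-3.4,0,0,0],[0,0,0,-3.4,0,0,0],[0,0,0,0,0,0,0],[0,0,0,0,0,0,0]]]'>/dev/null
python3 d.py 0.550 0.1829 0.095 4.9
```

```text
t 63.8 pos [0.5514 0.1804 0.1106] phi 4.7 tilt 0.0021 0.0005 w 0.0002 g 0.0 F [0.4 0.1 0.2] j [0.12 0.42 1.63 0.   1.09 0.04]
turn -0.003  shift x 0.26 y -0.12 z 1.56
```

```bash
python3 -m creep '[[[0,0,0,0.2,-0.1,0.7,0],[0,0,0,0,0,0.7,0],[0,0,0,0,0,0.4,0],[0,0,0,0,0,0.2,0],[0,0,0,0,0,0.2,0],[0,0,0,0,0,0.2,0],[0,0,0,0,0,0,0],[0,0,0,0,0,0,0]]]'
```

```text
clock: 64.5
position: [0.5483, 0.1851, 0.0876]
ee_rot: [[-0.088, 0.996, -0.0], [0.996, 0.088, 0.0], [0.0, -0.0, -1.0]]
force: [-7.9, 0.0, 19.3]
width: 0.0005
grasp_force: 9.4
```

```bash
python3 -m creep '[[[0,0,0,0,0,0.2,0],[0,0,0,0,0,0.2,0],[0,0,0,0,0,0,0],[0,0,0,0,0,0,0]]]'
```

```text
clock: 64.83
position: [0.5483, 0.185, 0.0873]
ee_rot: [[-0.088, 0.996, 0.001], [0.996, 0.088, -0.0], [-0.0, 0.001, -1.0]]
force: [-17.6, -3.1, 44.0]
width: 0.0009
grasp_force: 22.1
```

Far right is down too. Next is near right (tool y -11.6).

```bash
python3 -m creep '[[[0,0,0,0,0,-1,0],[0,0,0,0,0,-2,0],[0,0,0,0,-2.9,0,0],[0,0,0,0,-2.9,0,0],[0,0,0,0,-2.9,0,0],[0,0,0,0,-2.8,0,0],[0,0,0,0,0,0,0],[0,0,0,0,0,0,0]]]'>/dev/null
python3 d.py 0.4344 0.1729 0.095 4.9
```

```text
t 65.5 pos [0.4331 0.1748 0.1115] phi 5.0 tilt -0.0006 -0.0000 w 0.0005 g 0.0 F [ 0.2 -0.5  1.2] j [0.14 0.24 1.9  0.   1.   0.06]
turn 0.002  shift x -0.20 y 0.11 z 1.65
```

```bash
python3 -m creep '[[[0,0,0,-0.1,0,0.7,0],[0,0,0,0,0,0.7,0],[0,0,0,0,0,0.3,0],[0,0,0,0,0,0.2,0],[0,0,0,0,0,0.2,0],[0,0,0,0,0,0.2,0],[0,0,0,0,0,0,0],[0,0,0,0,0,0,0]]]'
```

```text
clock: 66.17
position: [0.4349, 0.1729, 0.0887]
ee_rot: [[-0.086, 0.996, 0.0], [0.996, 0.086, -0.0], [-0.0, 0.0, -1.0]]
force: [-0.4, -0.2, 1.2]
width: 0.0004
grasp_force: 0.6
```

```bash
python3 -m creep '[[[0,0,0,0,0,0.2,0],[0,0,0,0,0,0.1,0],[0,0,0,0,0,0,0],[0,0,0,0,0,0,0]]]'
```

```text
clock: 66.5
position: [0.435, 0.1729, 0.0874]
ee_rot: [[-0.086, 0.996, 0.001], [0.996, 0.086, -0.0], [-0.0, 0.001, -1.0]]
force: [-4.9, -1.9, 17.5]
width: 0.0008
grasp_force: 9.0
```

```bash
python3 -m creep '[[[0,0,0,0,0,0.2,0],[0,0,0,0,0,0,0],[0,0,0,0,0,0,0]]]'
python3 -m creep '[[[0,0,0,0,0,-1,0],[0,0,0,0,0,-2,0],[0,0,0,3,0,0,0],[0,0,0,3.4,0,0,0],[0,0,0,3.4,0,0,0],[0,0,0,3.4,0,0,0],[0,0,0,3.4,0,0,0],[0,0,0,3.4,0,0,0],[0,0,0,0,0,0,0],[0,0,0,0,0,0,0]]]'>/dev/null
python3 d.py 0.4174 0.3721 0.095 4.9
```

```text
clock: 66.75
position: [0.4349, 0.1731, 0.0871]
ee_rot: [[-0.086, 0.996, 0.002], [0.996, 0.086, 0.0], [-0.0, 0.002, -1.0]]
force: [-11.3, -2.1, 36.3]
width: 0.0005
grasp_force: 17.9
t 67.6 pos [0.4169 0.3737 0.1133] phi 5.1 tilt 0.0000 -0.0000 w 0.0007 g 0.0 F [ 0.1 -0.2 -1.1] j [ 0.53  0.39  1.68 -0.    1.08  0.44]
turn 0.004  shift x -0.17 y 0.04 z 1.83
```

```bash
python3 -m creep '[[[0,0,0,-0.1,0,0.7,0],[0,0,0,0,0,0.7,0],[0,0,0,0,0,0.4,0],[0,0,0,0,0,0.2,0],[0,0,0,0,0,0.2,0],[0,0,0,0,0,0.2,0],[0,0,0,0,0,0.2,0],[0,0,0,0,0,0,0],[0,0,0,0,0,0,0]]]'
```

```text
clock: 68.33
position: [0.4177, 0.3712, 0.0877]
ee_rot: [[-0.086, 0.996, 0.0], [0.996, 0.086, 0.0], [0.0, 0.0, -1.0]]
force: [0.0, 0.5, -0.8]
width: 0.0005
grasp_force: 0.0
```

```bash
python3 -m creep '[[[0,0,0,0,0,0.2,0],[0,0,0,0,0,0.1,0],[0,0,0,0,0,0,0],[0,0,0,0,0,0,0]]]'
```

```text
clock: 68.67
position: [0.4178, 0.3714, 0.0872]
ee_rot: [[-0.086, 0.996, 0.002], [0.996, 0.086, 0.001], [0.0, 0.002, -1.0]]
force: [-4.7, -3.9, 18.3]
width: 0.0002
grasp_force: 8.9
```

```bash
python3 -m creep '[[[0,0,0,0,0,0.2,0],[0,0,0,0,0,0,0],[0,0,0,0,0,0,0]]]'
python3 -m creep '[[[0,0,0,0,0,-1,0],[0,0,0,0,0,-3,0],[0,0,0,0,0,-3,0],[0,0,0,0,0,-3,0],[0,0,0,0,0,-3,0],[0,0,0,3,-3,0,0],[0,0,0,3,-3,0,0],[0,0,0,3,-3,0,0],[0,0,0,2,-1,0,0],[0,0,0,0,0,0,0],[0,0,0,0,0,0,0]]]'
python3 - <<'E'
from h import *
c=cap('top','t13.png');s=cap('scene','s13.png')
a=cv2.imread('pics/t13.png')[130:270,165:425];b=cv2.imread('pics/s13.png')[170:280,230:460]
cv2.imwrite('pics/fin.png',np.vstack([cv2.resize(a,(560,300),interpolation=2),cv2.resize(b,(560,290),interpolation=2)]))
E
```

```text
clock: 68.92
position: [0.4178, 0.3714, 0.0872]
ee_rot: [[-0.087, 0.996, 0.002], [0.996, 0.087, 0.001], [0.001, 0.003, -1.0]]
force: [-9.7, -6.9, 32.1]
width: 0.0003
grasp_force: 16.0
clock: 69.83
position: [0.3093, 0.4715, 0.2127]
ee_rot: [[-0.089, 0.996, 0.0], [0.996, 0.089, -0.0], [-0.0, 0.0, -1.0]]
force: [-0.5, 0.8, -0.4]
width: 0.0005
grasp_force: 0.0
```

View pics/fin.png

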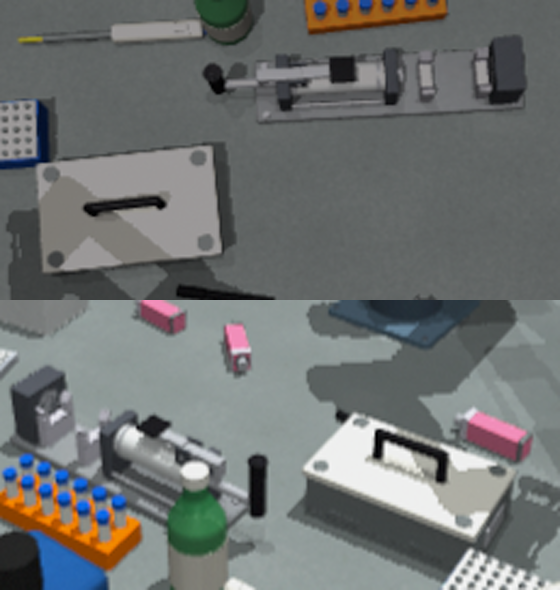

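The lid sits flat on the box, at (130,210) in the top view and (410,475) in the scene view. The cradle is empty, the handle is at rest, and the other things look undisturbed.

```bash
python3 -c "
from station import env
print(env.hand_in())"
```

```text
the job is handed in; nothing more can be done
None
```

The job is handed in (no verdict came back): both white cartridges were struck and laid in the box, the lid is pressed down at all four corners, the striker is uncocked, and the bystanders in view look undisturbed.

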